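Set varnished floats to dry

ROBOT

A 6-joint arm with a two-finger parallel gripper is mounted at the origin on the work surface. World frame = base frame: x ahead of the robot, y to its left, z up, the work surface at z = 0. Lengths are in m, angles in rad, forces in N, time in s.
With the tool pointing down it reaches from about 0.375 to 0.975 m from the base axis. Payload 3.8 kg.
Tool frame: the origin (TCP) lies at the very end of the fingers, on their centre line; the grasp point (between the pads) lies 19 mm behind it (bot.pinch_z is the distance from the TCP to the grasp point, in m); x points along the fingers, y is the direction in which the jaws open and shut, and the axes are right-handed (so a half turn about x gives the same grasp; the last joint's range is limited). The gripper opens to 85 mm and grips with 20 to 120 N. Pads are 22 mm wide; open, the fingers measure 114 mm over their backs; the gripper's body (76 mm by 85 mm) begins 54 mm behind the grasp point. The pads swing forward as they close: fully open they stand 13 mm farther back than shut.
Start: joints at [-1.178, 0.264, 1.604, -0, 1.274, -0.037], TCP at [0.281, -0.614, 0.207] pointing down, gripper open.
Joint ranges: [-2.63, 2.63], [-0.94, 2.18], [0.31, 2.57], [-1.31, 4.45], [0, 2.66], [-2.55, 2.55]. Speed limits (rad/s): [2.57, 2.57, 3.14, 3.14, 3.14, 3.14].

INTERFACE

Orientations are given as a rotation vector (axis times angle).
In Python, from workcell import monitor, imaging, finish_job, bot gives the robot as it stands.
- The arm moves only by the tool jog_arm, never from a script. Its argument "rows" is a list of rows, each a list of 7 numbers: the shift along the tool's x, y, z in m, then the turn, a rotation vector about the tool's x, y, z in rad, then the opening in per cent of the stroke, from 0 (shut) to 100 (fully open). A call has 1 to 20 rows; each row is the pose to reach, as a shift and turn from the pose measured when the call began, along the tool's axes at that moment; what a row does not reach only later rows make up. A row lasts 1/10 s, in which the tool goes at most 50 mm and 8.59 degrees, less where a joint would pass 70% of its speed; a pose out of reach is approached as far as the arm can. A call with a gripper value outside its range is refused whole. The fingers move at their own pace and stop on an object; "force" is the grip in N (left out, the last holds). Time passes only in rows, so rows that repeat a pose let the fingers close. It gives the time, the measured TCP pose, the force and the opening at its end, in the units of the state.
- monitor.read_state(): the state, without advancing time (a new reading comes with each control period).
- imaging.read_camera(name): name is "side" or "top"; returns the picture (400x640x3 uint8, blue, green, red); there is no depth.
- imaging.camera_params(name): a dict with "fx", "fy", "cx", "cy" (pixels), "T" (4x4, takes a point from camera to world coordinates). Camera axes: x right, y down, z forward; pixel columns grow to the right and rows downward; lengths in m; the calibration is good to about 2 mm. A picture is of the moment at which its call begins. camera_params takes no time and is no camera call.
- finish_job(): hands the job in, once; it reports no verdict.
The state is a dict: "time": time; "q": joint angles; "joint_vel": joint speeds; "joint_torque": joint torques, N m; "tool_pos": TCP position; "tcp_rot": TCP orientation; "wrist_force": force on the tool from outside, world axes, zero at the start; "torque": the same for the moment, N m; "width": opening from 0.0 (shut) to 1.0 (fully open).
Only numpy, scipy, OpenCV 4.12 (cv2) and the standard library are available. Lean on these libraries where they do the work, as an engineer would, in place of code of your own. Each camera call takes 0.05 s, during which the arm holds its last target. There are 200 camera calls.

TASK

Shut the air valve completely, put the lid on the varnish tin and press it fully home, and stand every float from the rack foot-down in the drying pot so that it leans clearly over the pot's cork-lined side. Only when the lid and all the floats are in place, open the air valve again to half-way, 45 degrees. Leave the other things on the bench alone.

Things in the scene. Friction and masses are not known exactly. Their poses are not given: they have to be found in the camera images.
- pot: Drying pot: deep rectangular sheet-metal pot, fixed, outside 92 (x) by 118 (y) by 126 mm high, inside 84 by 110 by 122 deep, 4 mm walls and floor. Origin: centre of its underside. A straight cork strip (104 mm long, 8 thick) lines the inside of the rim on the pot's +x side only, z = 118 to 132 mm, its inner face at x = +36 mm.
- rack: Wooden rack block, fixed, 125 by 125 by 60 mm high, with four square holes 19 mm wide and 50 mm deep at x, y = +-37.5 mm. Origin: centre of its underside. Each float present stands in one hole, foot down.
- tin: Open round metal varnish tin, fixed, 68 mm across, 80 high, mouth 56 wide. In the mouth a rubber sealing disc, its top at first 6 mm below the rim; the lid's plug rests on it. It slides down up to 8 mm under about 6 N and stays where pushed (no spring back). Origin: centre of its underside.
- tin_rim (a point): Centre of the tin's mouth, level with its rim, 80 mm above the bench.
- lid_knob (a point): The tin's loose lid (about 90 g), at the middle of its wooden knob (20 mm across, 28 tall), z up the knob. The knob stands on a flange 66 mm across, 4 thick, its underside 18 mm below this point; under it a plug 52 mm across, 12 long, enters the mouth. Starts on the bench plug down, this point 30 mm up. Fully home, the flange rests on the rim; merely laid in, it stands 6 mm proud.
- air_valve (a joint): Opening angle of the air valve's lever, rad: 0 = shut (lever square across the pipe), 1.571 = fully open (lever along the pipe), stops at both ends. It starts mostly open. It grows anticlockwise seen from above and stays where it is left (about 0.12 N m of friction, some 2 N at the lever's grip).
- valve_axis (a point): On the valve's vertical turning axis at the middle height of its lever, 85 mm above the bench; the frame is fixed to the valve, whose pipe (24 mm thick, 120 mm long, its centre 32 mm above the bench, its end flanges 34 mm across) runs along the y of this frame; the shut lever points along -x of this frame.
- lever_grip (a point): On the valve's lever, 65 mm from the axis, mid-height, moves with the lever; the lever points along its -x. The lever is a flat bar 12 mm wide (15 mm with its black sleeve), 10 mm thick, reaching 88 mm from the axis.
- float1_mid (a point): Fishing float 1, its centre; a straight rod 200 mm long, 30 g, z along it from foot to tip. The lower 70 mm is a cork body 16 mm across with a brass weighted foot, the upper 130 mm a plain wooden stem 10 mm across. In the rack its foot is 10 mm above the bench. Absent in some starts.
- float1_top (a point): Upper tip of float 1, 100 mm from its centre.
- float2_mid (a point): Fishing float 2, its centre; a straight rod 200 mm long, 30 g, z along it from foot to tip. The lower 70 mm is a cork body 16 mm across with a brass weighted foot, the upper 130 mm a plain wooden stem 10 mm across. In the rack its foot is 10 mm above the bench. Absent in some starts.
- float2_top (a point): Upper tip of float 2, 100 mm from its centre.
- float3_mid (a point): Fishing float 3, its centre; a straight rod 200 mm long, 30 g, z along it from foot to tip. The lower 70 mm is a cork body 16 mm across with a brass weighted foot, the upper 130 mm a plain wooden stem 10 mm across. In the rack its foot is 10 mm above the bench. Absent in some starts.
- float3_top (a point): Upper tip of float 3, 100 mm from its centre.
- float4_mid (a point): Fishing float 4, its centre; a straight rod 200 mm long, 30 g, z along it from foot to tip. The lower 70 mm is a cork body 16 mm across with a brass weighted foot, the upper 130 mm a plain wooden stem 10 mm across. In the rack its foot is 10 mm above the bench. Absent in some starts.
- float4_top (a point): Upper tip of float 4, 100 mm from its centre.
- glue: Small closed glue bottle, 32 mm across, 85 mm tall. A bystander, to be left alone. Origin at its underside.
- hook_tin: Flat round white hook tin, 64 mm across, 16 mm high. A bystander, to be left alone. Origin at its underside.
- reel: Small metal reel, 48 mm across, 38 mm high. A bystander, to be left alone. Origin at its underside.
- leadbox: Small green box, 90 by 50 by 28 mm. A bystander, to be left alone. Origin at its underside.
- lure: Orange lure, 75 mm long, 18 mm high. A bystander, to be left alone. Origin at its underside.
- linespool: Spool of line, 60 mm across, 28 mm high. A bystander, to be left alone. Origin at its underside.
Mind the look-alikes: they are no part of the job. What is shaped like the part that bears float1_mid but blue is not meant.

How it is judged:
On the way, in this order (a step that is already met when the one before it is completed fails the run):
1. the air valve has been shut completely (value of joint air_valve below 0.09 rad), for 0.2 s.
2. with the valve still shut, the lid is fully home on the tin and every float stands in the pot leaning over the cork-lined side (value of joint air_valve below 0.09 rad and horizontal distance between lid_knob and tin_rim below 0.006 m and z of lid_knob in the frame of tin_rim between 0.012 and 0.0195 m and angle between lid_knob's own z axis and vertical below 0.08 rad and x of each of float1_top, float2_top, float3_top, float4_top in the frame of pot above 0.042 m and y of float1_top in the frame of pot between -0.065 and 0.065 m and z of float1_top in the frame of pot between 0.15 and 0.215 m and x of each of float1_mid, float2_mid, float3_mid, float4_mid in the frame of pot below 0.045 m and z of each of float1_mid, float2_mid, float3_mid, float4_mid in the frame of pot below 0.115 m and angle between float1_mid's own z axis and vertical between 0.14 and 0.8 rad and y of float2_top in the frame of pot between -0.065 and 0.065 m and z of float2_top in the frame of pot between 0.15 and 0.215 m and angle between float2_mid's own z axis and vertical between 0.14 and 0.8 rad and y of float3_top in the frame of pot between -0.065 and 0.065 m and z of float3_top in the frame of pot between 0.15 and 0.215 m and angle between float3_mid's own z axis and vertical between 0.14 and 0.8 rad and y of float4_top in the frame of pot between -0.065 and 0.065 m and z of float4_top in the frame of pot between 0.15 and 0.215 m and angle between float4_mid's own z axis and vertical between 0.14 and 0.8 rad), for 0.2 s.
3. the air valve is half open (value of joint air_valve between 0.665 and 0.905 rad), for 0.2 s.
At the end, for the whole second after the job is handed in: Valve within 7 degrees of 45; lid centred, level, at most 1.5 mm proud; every float present foot-down inside the pot, tilted 0.14 to 0.8 rad, its tip at least 42 mm from the pot's middle towards the cork-lined side and within 65 mm of it sideways (all of step 3 and horizontal distance between lid_knob and tin_rim below 0.006 m and z of lid_knob in the frame of tin_rim between 0.012 and 0.0195 m and angle between lid_knob's own z axis and vertical below 0.08 rad and x of each of float1_top, float2_top, float3_top, float4_top in the frame of pot above 0.042 m and y of float1_top in the frame of pot between -0.065 and 0.065 m and z of float1_top in the frame of pot between 0.15 and 0.215 m and x of each of float1_mid, float2_mid, float3_mid, float4_mid in the frame of pot below 0.045 m and z of each of float1_mid, float2_mid, float3_mid, float4_mid in the frame of pot below 0.115 m and angle between float1_mid's own z axis and vertical between 0.14 and 0.8 rad and y of float2_top in the frame of pot between -0.065 and 0.065 m and z of float2_top in the frame of pot between 0.15 and 0.215 m and angle between float2_mid's own z axis and vertical between 0.14 and 0.8 rad and y of float3_top in the frame of pot between -0.065 and 0.065 m and z of float3_top in the frame of pot between 0.15 and 0.215 m and angle between float3_mid's own z axis and vertical between 0.14 and 0.8 rad and y of float4_top in the frame of pot between -0.065 and 0.065 m and z of float4_top in the frame of pot between 0.15 and 0.215 m and angle between float4_mid's own z axis and vertical between 0.14 and 0.8 rad); the robot touches nothing.
It fails at once if a bystander was moved by more than 40 mm (distance of any of glue, hook_tin, reel, leadbox, lure, linespool from where it was at the start of the episode above 0.04 m).
Of float1, float2, float3, float4 only 2 to 4 are there at a start; the rules pass over those that are not, and their reading is None.
At some moment in a run one of lid may be knocked a few centimetres aside while the robot is not near it.
It also fails if it takes over 210 s, if anything falls off the work surface, if the arm or the gripper's body presses on something with over 40 N, if the wrist force passes 120 N, or if a joint passes its speed limit or range.

## Working session

There is one attempt and no reset: what is moved stays moved. The work goes in short steps, Python scripts to look and compute and a tool call to move; the robot and the scene stay as the last step left them, time stands still between calls to the robot, and variables do not carry over. Pictures are saved under pics/ and viewed, about 12 in all and at most 16, crops included, and the job is handed in when it is done.

Besides the shell and the picture viewer there is one more tool, called by a JSON object that holds its "fn" and its "kwargs", one argument or row to a line. jog_arm: Moves the arm, as the interface text tells. Its arguments: {"type":"object","properties":{"rows":{"type":"array","items":{"type":"array","items":{"type":"number"}}},"force":{"type":"number"}},"required":["rows"]}

```bash
mkdir -p pics; ls; cat > h.py <<'E'
import numpy as np, cv2
from scipy.spatial.transform import Rotation as R
from workcell import monitor, imaging, bot
def snap(n,f=None):
    im=imaging.read_camera(n)
    if f: cv2.imwrite('pics/'+f,im)
    return im
def ray(n,u,v):
    p=imaging.camera_params(n);T=np.array(p['T'])
    d=T[:3,:3]@np.array([(u-p['cx'])/p['fx'],(v-p['cy'])/p['fy'],1]);return T[:3,3],d
def onz(n,u,v,z):
    o,d=ray(n,u,v);return o+d*(z-o[2])/d[2]
def proj(n,P):
    p=imaging.camera_params(n);T=np.array(p['T'])
    c=T[:3,:3].T@(np.array(P)-T[:3,3]);return np.array([p['fx']*c[0]/c[2]+p['cx'],p['fy']*c[1]/c[2]+p['cy']])
def tri(a,b):
    (o1,d1),(o2,d2)=ray('top',*a),ray('side',*b)
    s=np.linalg.lstsq(np.array([d1,-d2]).T,o2-o1,rcond=None)[0]
    p,q=o1+s[0]*d1,o2+s[1]*d2;return (p+q)/2,np.linalg.norm(p-q)
def local(dp):
    s=monitor.read_state();return R.from_rotvec(s['tcp_rot']).inv().apply(dp)
E
python3 - <<'E'
from h import *
snap('top','top0.png');snap('side','side0.png')
for n in('top','side'):
    p=imaging.camera_params(n);print(n,p['fx'],p['cx'],p['cy'],np.round(p['T'],3).tolist())
s=monitor.read_state();print(s);print(R.from_rotvec(s['tcp_rot']).as_matrix().round(3))
E
```

```text
pics
top 362.3777678852728 322.5402520866193 201.00424766419383 [[-0.021, -0.974, 0.225, 0.36], [-1.0, 0.02, -0.008, -0.012], [0.003, -0.225, -0.974, 1.028], [0.0, 0.0, 0.0, 1.0]]
side 451.11307911181837 316.341612051185 202.68198607601192 [[-0.969, -0.174, 0.174, 0.334], [-0.246, 0.63, -0.736, 0.818], [0.018, -0.756, -0.654, 0.863], [0.0, 0.0, 0.0, 1.0]]
{'time': 0.1, 'q': array([-1.17792518e+00,  2.64680864e-01,  1.60529070e+00,  1.89562274e-05,
        1.27378100e+00, -3.68971598e-02]), 'joint_vel': array([-0.00027615, -0.00181277, -0.00466916, -0.00050966,  0.00045962,
        0.00010157]), 'joint_torque': array([ 8.65061315e-05, -5.16708934e+01, -3.68588018e+01, -1.45235558e-04,
        6.25359782e-03,  1.71494588e-05]), 'tool_pos': array([ 0.28095809, -0.61290542,  0.20575583]), 'tcp_rot': array([ 1.98437042,  0.435334  , -1.98511105]), 'wrist_force': array([ 0.16813465, -0.27933276, -0.38267404]), 'torque': array([ 0.04475407,  0.05038598, -0.01373682]), 'width': 0.9989594414066293}
[[-0.001  0.417 -0.909]
 [ 0.002 -0.909 -0.417]
 [-1.    -0.002 -0.   ]]
```

View pics/top0.png

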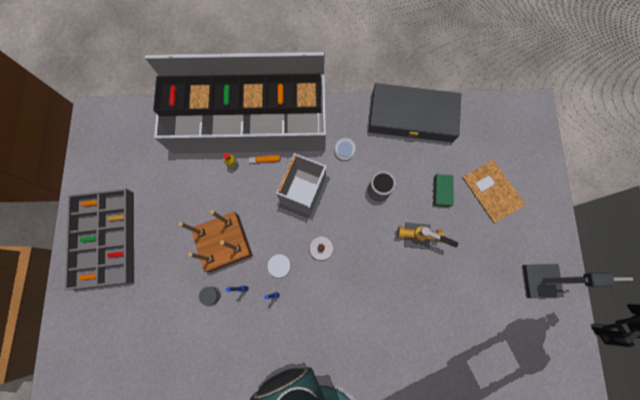

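View pics/side0.png

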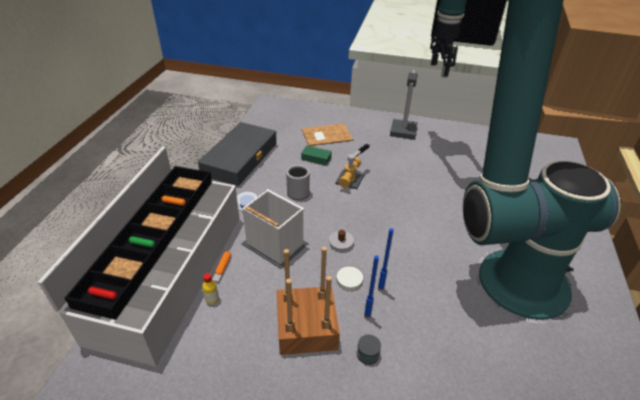

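Top view: lid (321,248) with a knob; look-alike hook tin (279,266); tin (382,186) against reel (208,296) and linespool (345,149); pot (302,185) with cork on its left edge; valve (425,235); rack (220,242) with four floats. Blue look-alikes are at (237,290) and (272,297). One close crop of each view to check.

```bash
python3 - <<'E'
from h import *
a=cv2.imread('pics/top0.png')[140:310,170:470];b=cv2.imread('pics/side0.png')[130:360,220:420]
cv2.imwrite('pics/c1.png',cv2.resize(a,(795,450),interpolation=2));cv2.imwrite('pics/c2.png',cv2.resize(b,(520,598),interpolation=2))
E
```

```text
(no output)
```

View pics/c1.png

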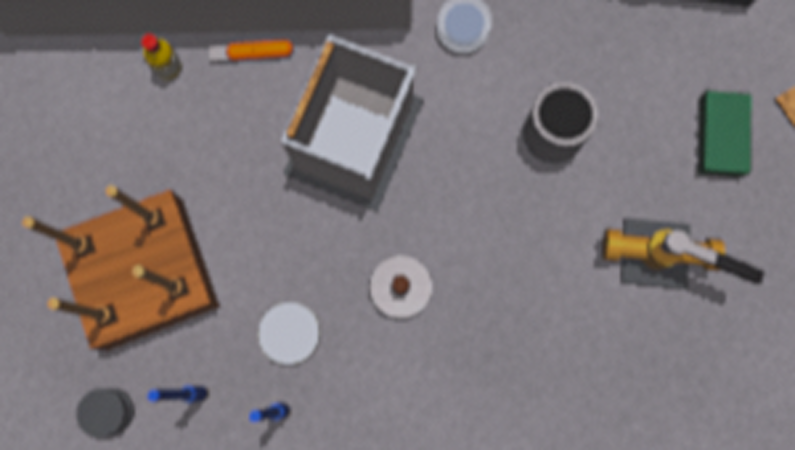

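View pics/c2.png

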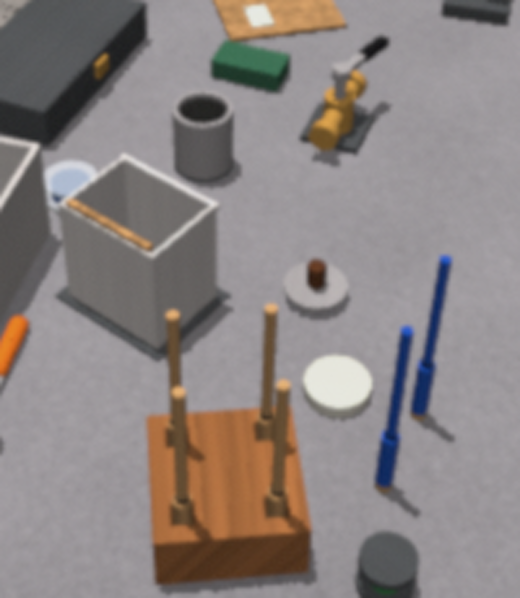

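```bash
python3 - <<'E'
from h import *
t=lambda u,v:(170+u/2.65,140+v/2.647); s=lambda u,v:(220+u/2.6,130+v/2.6)
r=lambda x:np.round(x,4)
for a,b in(((112,190),(173,315)),((28,222),(179,392)),((137,270),(270,308)),((54,303),(283,385))):
    p,e=tri(t(*a),s(*b));print('tip',r(p),round(e,4),r(onz('top',*t(*a),.21)),r(onz('side',*s(*b),.21)))
print('pot corners',[r(onz('top',*t(*c),.126)[:2]) for c in((330,38),(413,68),(368,175),(287,140))])
print('pot corners side',[r(onz('side',*s(*c),.126)[:2]) for c in((124,157),(217,205),(152,252),(65,207))])
print('rack corners',[r(onz('top',*t(*c),.06)[:2]) for c in((175,191),(215,300),(98,348),(60,238))])
print('lid',r(onz('top',*t(401,283),.044)),r(onz('side',*s(317,265),.044)),r(onz('top',*t(401,288),.016)))
print('tin',r(onz('top',*t(564,114),.08)),r(onz('side',*s(203,112),.08)))
print('axis',r(onz('top',*t(683,243),.09)),r(onz('side',*s(347,70),.09)),'end',r(onz('top',*t(762,276),.09)),r(onz('side',*s(385,44),.09)))
print('pipe',r(onz('top',*t(612,244),.032)),r(onz('top',*t(720,246),.032)))
print('blue',r(onz('top',*t(200,393),.0)),r(onz('top',*t(282,410),0)),'hook',r(onz('top',*t(289,333),.016)))
E
```

```text
tip [0.53   0.2363 0.2063] 0.0006 [0.5289 0.2351 0.21  ] [0.5292 0.2395 0.21  ]
tip [0.5033 0.3072 0.2072] 0.0012 [0.5022 0.306  0.21  ] [0.5032 0.3094 0.21  ]
tip [0.4598 0.2112 0.2078] 0.0013 [0.4589 0.2106 0.21  ] [0.46   0.2132 0.21  ]
tip [0.4334 0.2809 0.2062] 0.0013 [0.4324 0.2794 0.21  ] [0.4334 0.2839 0.21  ]
pot corners [array([0.6961, 0.0515]), array([ 0.6632, -0.0302]), array([0.556 , 0.0155]), array([0.5923, 0.0935])]
pot corners side [array([ 0.6635, -0.0254]), array([0.5557, 0.019 ]), array([0.5953, 0.0961]), array([0.6927, 0.0597])]
rack corners [array([0.5575, 0.2158]), array([0.4453, 0.1722]), array([0.4004, 0.2868]), array([0.5111, 0.3309])]
lid [ 0.46   -0.0143  0.044 ] [ 0.4605 -0.0098  0.044 ] [ 0.4576 -0.0142  0.016 ]
tin [ 0.6259 -0.1848  0.08  ] [ 0.6257 -0.1757  0.08  ]
axis [ 0.4889 -0.2925  0.09  ] [ 0.4852 -0.2839  0.09  ] end [ 0.4549 -0.3669  0.09  ] [ 0.4518 -0.3486  0.09  ]
pipe [ 0.4974 -0.2355  0.032 ] [ 0.493  -0.3482  0.032 ]
blue [0.3546 0.197  0.    ] [0.3356 0.1116 0.    ] hook [0.4134 0.103  0.016 ]
```

```bash
cat >> h.py <<'E'
def plan(W):
    "W: rows (x,y,z,yaw_deg of tool y,open) -> jog rows from the present pose, tool down"
    s=monitor.read_state();R0=R.from_rotvec(s['tcp_rot'])
    for x,y,z,a,o in W:
        a=np.radians(a);Y=np.array([np.cos(a),np.sin(a),0]);X=np.array([0,0,-1.])
        M=R.from_matrix(np.array([X,Y,np.cross(X,Y)]).T)
        d=R0.inv().apply(np.array([x,y,z])-s['tool_pos']);w=(R0.inv()*M).as_rotvec()
        print([*(np.round(d,4)+0).tolist(),*(np.round(w,3)+0).tolist(),o])
def blob(im,x0,y0,x1,y1,f,show=True):
    c=im[y0:y1,x0:x1].astype(int);m=f(c[...,0],c[...,1],c[...,2]).astype(np.uint8)
    n,l,st,ce=cv2.connectedComponentsWithStats(m)
    k=1+np.argmax(st[1:,4]);P=np.argwhere(l==k)[:,::-1]+[x0,y0]
    return ce[k]+[x0,y0],st[k,4],P
E
python3 - <<'E'
from h import *
r=lambda x:np.round(x,4)
t=cv2.imread('pics/top0.png');s=cv2.imread('pics/side0.png')
c,n,P=blob(t,430,225,470,255,lambda b,g,r:(b+g+r)<110)
u,S,V=np.linalg.svd(P-c);d=V[0]*np.sign(V[0][0]);pr=(P-c)@d
print('sleeve',c,n,d,pr.min(),pr.max());A=onz('top',*c,.09);B=onz('top',*(c+d*10),.09);v=(B-A)/np.linalg.norm(B-A)
print(r(A),'end',r(onz('top',*(c+d*pr.max()),.09)),'dir',r(v),'theta',np.degrees(np.arctan2(-v[1],-v[0])))
c,n,P=blob(t,405,225,418,250,lambda b,g,r:(r>120)&(b<90));print('pipeL',c,n,r(onz('top',*c,.035)))
for nme,im,box in(('top',t,(312,238,332,258)),('side',s,(330,225,355,245))):
    c,n,P=blob(im,*box,lambda b,g,r:(r-b>15)&(r+g+b<260));print('knob',c,n,r(onz(nme,*c,.040)))
c,n,P=blob(t,365,165,400,205,lambda b,g,r:(b+g+r)<110);print('mouth',c,n,P.min(0),P.max(0))
c,n,P=blob(t,300,230,345,265,lambda b,g,r:(b+g+r)>390);print('flange',c,n,P.min(0),P.max(0),r(onz('top',*((P.min(0)+P.max(0))/2),.016)))
c,n,P=blob(t,365,165,400,205,lambda b,g,r:(b+g+r)>360);print('rim',c,n,P.min(0),P.max(0),r(onz('top',*((P.min(0)+P.max(0))/2),.08)))
c,n,P=blob(s,280,160,315,185,lambda b,g,r:(b+g+r)<120);print('mouthS',c,n,P.min(0),P.max(0))
print(t[180:192:2,366:402:2].sum(2))
E
```

```text
Traceback (most recent call last):
  File "h.py", line 33, in blob
    k=1+np.argmax(st[1:,4]);P=np.argwhere(l==k)[:,::-1]+[x0,y0]
        ~~~~~~~~~^^^^^^^^^^
ValueError: attempt to get argmax of an empty sequence
```

```bash
python3 - <<'E'
from h import *
r=lambda x:np.round(x,4)
t=cv2.imread('pics/top0.png');s=cv2.imread('pics/side0.png')
np.set_printoptions(linewidth=200)
print(t[230:250,436:462].sum(2));print(t[174:200:2,366:402].sum(2))
print(t[240:256,314:330].sum(2))
E
```

```text
[[270 242 300 324 317 319 360 399 401 400 394 395 394 390 393 388 383 387 387 387 391 397 398 398 388 389]
 [237 194 269 316 315 307 336 381 396 398 398 396 394 392 389 382 376 388 391 391 390 392 396 395 395 396]
 [292 234 262 327 337 334 345 376 395 402 404 403 403 398 395 386 385 390 395 395 397 391 397 394 395 392]
 [386 311 303 352 360 352 366 391 396 406 405 401 409 409 399 394 393 391 402 400 399 399 391 393 391 389]
 [462 419 407 395 356 343 367 395 400 401 403 400 395 396 394 392 387 389 401 402 399 395 396 388 391 392]
 [496 489 481 441 357 275 297 334 360 385 395 395 386 389 389 389 391 391 394 394 391 391 390 391 394 398]
 [497 504 507 474 329 195 182 214 254 308 355 376 383 392 395 394 390 394 393 388 387 392 388 398 395 391]
 [444 484 505 474 288 144 130 139 149 191 255 306 346 374 389 390 396 397 397 393 390 393 395 395 396 387]
 [329 384 432 415 243 130 133 136 130 133 152 188 246 287 309 345 373 391 401 398 398 396 392 392 395 388]
 [209 237 289 289 180 128 138 138 142 130 126 130 146 166 183 240 301 345 384 394 397 399 394 388 383 383]
 [163 183 209 185 128 118 122 
[... 3325 characters left out ...]
 302 439 525 535 534 532 535]
 [522 525 526 460 286 186 192 191 185 212 345 505 536 530 530 531]
 [528 531 515 396 239 186 195 202 189 180 303 499 540 534 531 531]
 [529 538 517 363 212 183 195 197 182 184 317 507 547 543 537 537]
 [537 541 520 368 219 175 182 182 167 206 377 518 547 540 540 537]
 [537 540 515 389 265 192 169 165 175 286 458 537 541 538 540 535]
 [531 531 525 448 327 250 211 207 272 416 521 541 538 537 534 536]
 [525 529 531 502 386 326 317 314 375 501 544 542 539 536 539 541]
 [526 530 532 521 466 449 447 446 471 531 547 543 542 544 544 547]
 [540 539 542 543 535 538 539 536 535 548 549 543 542 548 550 549]
 [543 542 541 541 545 551 553 551 549 550 547 547 550 546 552 531]]
```

```bash
python3 - <<'E'
from h import *
r=lambda x:np.round(x,4)
t=cv2.imread('pics/top0.png');s=cv2.imread('pics/side0.png')
dk=lambda th:(lambda b,g,r:(b+g+r)<th)
c,n,P=blob(t,441,230,470,255,dk(230))
d=np.linalg.svd(P-c,full_matrices=False)[2][0];d*=np.sign(d[0]);pr=(P-c)@d
A=onz('top',*c,.09);B=onz('top',*(c+d*pr.max()),.09);v=(B-A)/np.linalg.norm(B-A)
print('sleeve',c,n,r(A),'end',r(B),'dir',r(v),'theta',np.degrees(np.arctan2(-v[1],-v[0])),'axis',r(B-.088*v))
c,n,P=blob(t,312,238,332,258,dk(330));print('knob',c,n,r(onz('top',*c,.035)))
c,n,P=blob(t,371,170,396,194,dk(300));print('mouth',c,n,r(onz('top',*c,.08)))
c,n,P=blob(s,280,160,315,185,dk(200));print('mouthS',c,n,P.min(0),P.max(0),r(onz('side',*c,.08)))
c,n,P=blob(s,330,225,355,245,dk(250));print('knobS',c,n,r(onz('side',*c,.030)))
plan([(.460,-.347,.14,-25,55),(.460,-.347,.066,-25,55)])
E
```

```text
sleeve [448.69473684 241.18947368] 95 [ 0.4634 -0.3448  0.09  ] end [ 0.4535 -0.3656  0.09  ] dir [-0.4286 -0.9035  0.    ] theta 64.61964012394002 axis [ 0.4912 -0.2861  0.09  ]
knob [320.6122449  247.89795918] 49 [ 0.4583 -0.0123  0.035 ]
mouth [382.8852459  182.38360656] 305 [ 0.6279 -0.1851  0.08  ]
mouthS [297.46017699 171.61061947] 113 [290 168] [305 176] [ 0.6293 -0.1819  0.08  ]
knobS [341.5        235.68965517] 58 [ 0.4609 -0.0099  0.03  ]
[0.0661, -0.167, -0.2735, -0.705, -0.001, 0.002, 55]
[0.1401, -0.1668, -0.2735, -0.705, -0.001, 0.002, 55]
```

{"fn": "jog_arm", "kwargs": {
  "rows": [
    [0.03, -0.167, -0.272, -0.7, 0, 0, 55],
    [0.03, -0.167, -0.272, -0.7, 0, 0, 55],
    [0.03, -0.167, -0.272, -0.7, 0, 0, 55],
    [0.03, -0.167, -0.272, -0.7, 0, 0, 55],
    [0.03, -0.167, -0.272, -0.7, 0, 0, 55],
    [0.03, -0.167, -0.272, -0.7, 0, 0, 55],
    [0.03, -0.167, -0.272, -0.7, 0, 0, 55],
    [0.066, -0.167, -0.272, -0.7, 0, 0, 55],
    [0.08, -0.167, -0.272, -0.7, 0, 0, 55],
    [0.08, -0.167, -0.272, -0.7, 0, 0, 55]
  ],
  "force": 25
}}

```text
time: 1.1
tool_pos: [0.4561, -0.3457, 0.1225]
tcp_rot: [1.526, 0.977, -1.53]
wrist_force: [-0.0, 0.7, -0.7]
width: 0.551
```

```bash
python3 - <<'E'
from h import *
a=snap('top')[170:300,350:510];b=snap('side')[130:230,310:430]
cv2.imwrite('pics/v1.png',np.hstack([cv2.resize(a,(492,400),interpolation=2),cv2.resize(b,(300,400)[:2],interpolation=2)]))
E
```

```text
(no output)
```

View pics/v1.png

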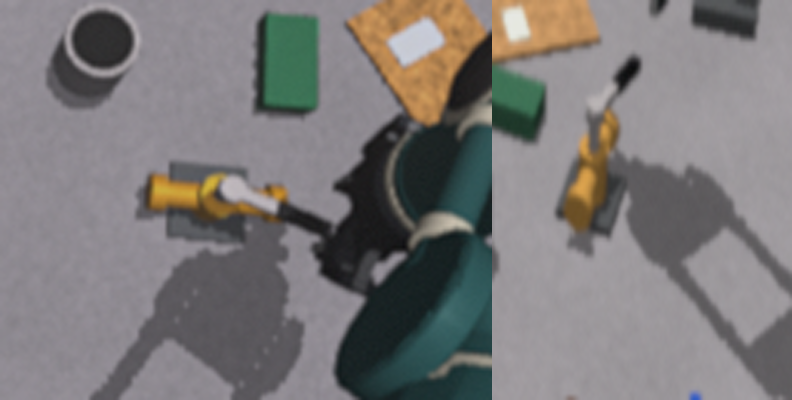

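```bash
cat >> h.py <<'E'
AX=np.array([.4905,-.288])
def arc(ths,o,r=.065,z=.066):
    return [(*(AX-r*np.array([np.cos(np.radians(t)),np.sin(np.radians(t))])),z,t-90,o) for t in ths]
E
python3 - <<'E'
from h import *
plan(arc([65,65,65,65],55)+arc([65]*3,28)+arc([60,54,48,42,36,30,24,18,12,6,1,-3,-3],28))
E
```

```text
[0.0599, 0.0042, -0.003, -0.006, -0.002, 0.003, 55]
[0.0599, 0.0042, -0.003, -0.006, -0.002, 0.003, 55]
[0.0599, 0.0042, -0.003, -0.006, -0.002, 0.003, 55]
[0.0599, 0.0042, -0.003, -0.006, -0.002, 0.003, 55]
[0.0599, 0.0042, -0.003, -0.006, -0.002, 0.003, 28]
[0.0599, 0.0042, -0.003, -0.006, -0.002, 0.003, 28]
[0.0599, 0.0042, -0.003, -0.006, -0.002, 0.003, 28]
[0.0599, -0.0015, -0.0032, 0.082, -0.001, 0.003, 28]
[0.0599, -0.0082, -0.0041, 0.186, -0.001, 0.003, 28]
[0.06, -0.0148, -0.0057, 0.291, -0.001, 0.003, 28]
[0.06, -0.0212, -0.008, 0.396, -0.001, 0.003, 28]
[0.06, -0.0274, -0.011, 0.501, -0.001, 0.003, 28]
[0.06, -0.0331, -0.0146, 0.605, -0.001, 0.003, 28]
[0.0601, -0.0385, -0.0187, 0.71, -0.001, 0.003, 28]
[0.0601, -0.0434, -0.0234, 0.815, 0.0, 0.003, 28]
[0.0601, -0.0478, -0.0286, 0.919, 0.0, 0.003, 28]
[0.0601, -0.0517, -0.0342, 1.024, 0.0, 0.003, 28]
[0.0601, -0.0544, -0.0392, 1.111, 0.0, 0.003, 28]
[0.0601, -0.0563, -0.0433, 1.181, 0.0, 0.003, 28]
[0.0601, -0.0563, -0.0433, 1.181, 0.0, 0.003, 28]
```

{"fn": "jog_arm", "kwargs": {
  "rows": [
    [0.03, 0.004, -0.003, 0, 0, 0, 55],
    [0.06, 0.004, -0.003, 0, 0, 0, 55],
    [0.06, 0.004, -0.003, 0, 0, 0, 55],
    [0.06, 0.004, -0.003, 0, 0, 0, 28],
    [0.06, 0.004, -0.003, 0, 0, 0, 28],
    [0.06, 0.004, -0.003, 0, 0, 0, 28],
    [0.06, -0.0015, -0.003, 0.08, 0, 0, 28],
    [0.06, -0.008, -0.004, 0.186, 0, 0, 28],
    [0.06, -0.015, -0.0055, 0.29, 0, 0, 28],
    [0.06, -0.021, -0.008, 0.396, 0, 0, 28],
    [0.06, -0.0275, -0.011, 0.5, 0, 0, 28],
    [0.06, -0.033, -0.0145, 0.605, 0, 0, 28],
    [0.06, -0.0385, -0.0185, 0.71, 0, 0, 28],
    [0.06, -0.0435, -0.0235, 0.815, 0, 0, 28],
    [0.06, -0.048, -0.0285, 0.92, 0, 0, 28],
    [0.06, -0.0515, -0.034, 1.025, 0, 0, 28],
    [0.06, -0.0545, -0.039, 1.11, 0, 0, 28],
    [0.06, -0.0565, -0.0435, 1.18, 0, 0, 28],
    [0.06, -0.0565, -0.0435, 1.18, 0, 0, 28],
    [0.06, -0.0565, -0.0435, 1.18, 0, 0, 28]
  ]
}}

```text
time: 3.2
tool_pos: [0.4262, -0.2849, 0.0672]
tcp_rot: [-2.196, 0.052, 2.196]
wrist_force: [-0.0, -0.5, -0.0]
width: 0.279
```

{"fn": "jog_arm", "kwargs": {
  "rows": [
    [0, -0.003, 0, 0, 0, 0, 28],
    [0, -0.006, 0, 0, 0, 0, 28],
    [0, -0.006, 0, 0, 0, 0, 28]
  ]
}}

```text
time: 3.5
tool_pos: [0.4264, -0.2786, 0.0673]
tcp_rot: [-2.196, 0.052, 2.196]
wrist_force: [-0.1, -0.0, -0.8]
width: 0.282
```

{"fn": "jog_arm", "kwargs": {
  "rows": [
    [0, -0.003, 0, 0, 0, 0, 28],
    [0, -0.006, 0, 0, 0, 0, 28],
    [0, -0.006, 0, 0, 0, 0, 28]
  ]
}}

```text
time: 3.8
tool_pos: [0.4266, -0.2722, 0.0671]
tcp_rot: [-2.195, 0.051, 2.197]
wrist_force: [0.2, 0.9, 0.1]
width: 0.283
```

```bash
python3 - <<'E'
from h import *
a=snap('top')[170:300,350:510];b=snap('side')[130:230,310:430]
cv2.imwrite('pics/v2.png',np.hstack([cv2.resize(a,(492,400),interpolation=2),cv2.resize(b,(300,400)[:2],interpolation=2)]))
E
```

```text
(no output)
```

View pics/v2.png

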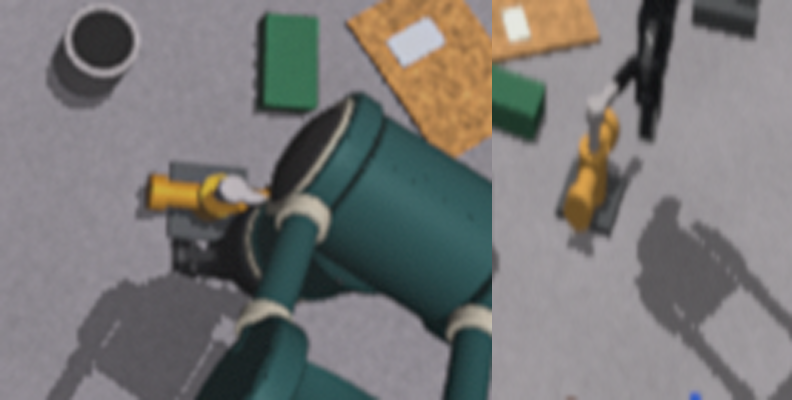

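```bash
python3 - <<'E'
from h import *
s=monitor.read_state();print(s['tool_pos'],s['wrist_force'],s['width'])
f=lambda p:(np.round((proj('side',p)-[310,130])*[2.5,4]+[492,0]),np.round((proj('top',p)-[350,170])*3.075))
print('tcp',f(s['tool_pos']));print('tcp+back',f(s['tool_pos']+[0,0,.012]))
for p in ((.4905,-.288,.09),(.463,-.346,.085),(.4535,-.3656,.085),(.4255,-.288,.085)):print(p,f(p))
cv2.imwrite('pics/v3.png',cv2.resize(cv2.imread('pics/v2.png')[0:200,492:792],(600,400),interpolation=2))
im=snap('side');cv2.imwrite('pics/v3.png',cv2.resize(im[120:220,310:430],(720,600),interpolation=2))
E
```

```text
[ 0.42673949 -0.27251787  0.06726314] [-0.11045251 -0.94415661  0.35662956] 0.27911303940502574
tcp (array([646., 154.]), array([214., 267.]))
tcp+back (array([647., 141.]), array([218., 265.]))
(0.4905, -0.288, 0.09) (array([597., 104.]), array([234., 188.]))
(0.463, -0.346, 0.085) (array([627.,  73.]), array([303., 220.]))
(0.4535, -0.3656, 0.085) (array([638.,  61.]), array([327., 231.]))
(0.4255, -0.288, 0.085) (array([650., 123.]), array([238., 266.]))
```

View pics/v3.png

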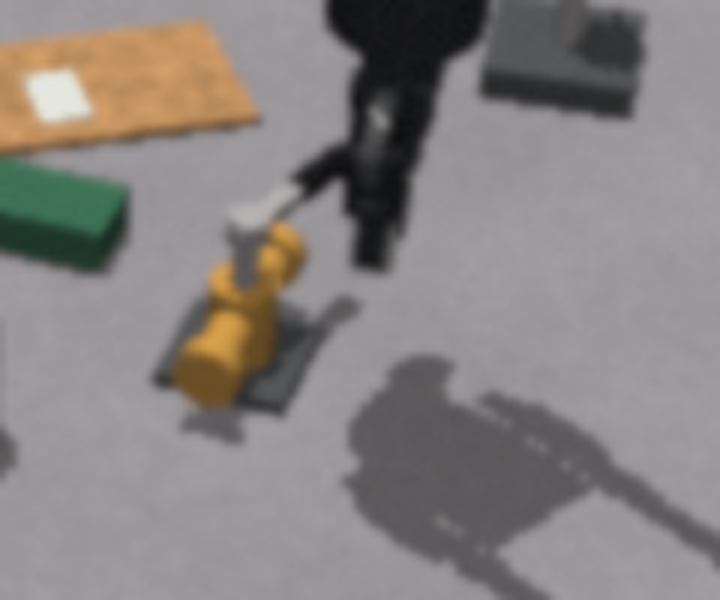

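```bash
python3 - <<'E'
from h import *
s=monitor.read_state();M=R.from_rotvec(s['tcp_rot']).as_matrix()
f=lambda p:np.round((proj('side',p)-[310,120])*6)
for k in(-.026,-.012,.012,.026):
  for b in(0,.012,.02,.03): print(k,b,f(s['tool_pos']+M@[-b,k,0]),end=' ')
  print()
T=np.array([.281,-.613,.206]);Y=np.array([.417,-.909,0])
for k in(-.05,.05):print('start',proj('side',T+k*Y),proj('side',T+k*Y+[0,0,.013]))
im=cv2.imread('pics/side0.png');print(im[55:82:2,430:458].sum(2))
E
```

```text
-0.026 0 [358. 321.] -0.026 0.012 [361. 301.] -0.026 0.02 [362. 287.] -0.026 0.03 [364. 271.] 
-0.012 0 [364. 304.] -0.012 0.012 [367. 285.] -0.012 0.02 [368. 271.] -0.012 0.03 [370. 255.] 
0.012 0 [374. 277.] 0.012 0.012 [377. 257.] 0.012 0.02 [378. 244.] 0.012 0.03 [380. 227.] 
0.026 0 [380. 261.] 0.026 0.012 [382. 242.] 0.026 0.02 [384. 228.] 0.026 0.03 [386. 212.] 
start [442.08449853  88.54127713] [442.90831702  84.75685864]
start [430.52210199  74.86649709] [431.23983616  71.19158034]
[[630 524 301 121  74  61  60 143 337 520 517 295  93  84 117 166 192 164
   92  66  73  72  73  76  74 166 379 593]
 [609 450 228  76  53  56  77 198 422 604 581 354 140  77  86 109 116  84
   59  66  70  83 103  83  90 211 431 624]
 [455 307 144  68  51  58 114 279 482 609 621 551 417 224 122 239 317 191
   70  70 116 239 313 194 126 302 513 638]
 [283 173  81  58  58  55  98 211 336 387 415 427 376 225 109 166 217 127
   62  57  91 164 215 137 143 339 533 602]
 [257 138  59  62  64  70 129 236 314 334 336 328 296 199 104  83  87  68
   63  83  86  93 101  82 119 222 319 356]
 [298 253 212 205 2
[... 334 characters left out ...]
381 381 383 380 379 382 381 380 381 378 371 328 245 216 137  81  68  83
  142 251 342 356 358 347 336 315 314 319]
 [374 378 377 376 376 379 377 379 376 376 355 298 240 199 114  68  67  98
  203 324 374 377 381 380 378 376 374 379]
 [377 378 377 377 377 377 374 377 374 371 343 276 228 175 110  91  95 160
  261 352 373 378 377 377 376 375 379 376]
 [373 376 376 375 377 373 376 377 374 374 366 340 310 287 285 284 292 318
  357 371 378 375 376 377 373 375 377 378]
 [371 370 374 369 373 373 370 373 373 374 373 370 371 367 370 373 373 371
  377 376 374 377 375 374 374 375 375 375]
 [373 376 377 372 377 373 371 374 374 374 373 374 371 370 371 371 372 370
  373 371 373 370 370 372 371 372 371 370]]
```

The lever has not moved: the fork passed above it, since the finger tips look higher than the TCP reading. I'll repeat it about 15 mm lower.

```bash
python3 - <<'E'
from h import *
p=arc([65],55,z=.14)[0]
plan([p]); print(); plan(arc([65],55,z=.05)+arc([60,53,46,39,32,25,18,11,4,-2],28,z=.05))
E
```

```text
[-0.0728, 0.0724, -0.0398, -1.183, -0.001, 0.001, 55]

[0.0172, 0.0725, -0.0398, -1.183, -0.001, 0.001, 55]
[0.0172, 0.0701, -0.0347, -1.096, -0.001, 0.001, 28]
[0.0172, 0.0661, -0.0278, -0.973, 0.0, 0.001, 28]
[0.0172, 0.0612, -0.0216, -0.851, 0.0, 0.001, 28]
[0.0172, 0.0556, -0.0159, -0.729, 0.0, 0.001, 28]
[0.0172, 0.0494, -0.011, -0.607, 0.0, 0.001, 28]
[0.0172, 0.0426, -0.0069, -0.485, 0.0, 0.001, 28]
[0.0172, 0.0354, -0.0036, -0.363, 0.0, 0.001, 28]
[0.0172, 0.0278, -0.0013, -0.24, 0.0, 0.001, 28]
[0.0173, 0.02, 0.0002, -0.118, 0.0, 0.001, 28]
[0.0173, 0.0132, 0.0006, -0.014, 0.0, 0.001, 28]
```

{"fn": "jog_arm", "kwargs": {
  "rows": [
    [-0.05, 0, 0, 0, 0, 0, 55],
    [-0.073, 0.0725, -0.04, -1.18, 0, 0, 55],
    [-0.073, 0.0725, -0.04, -1.18, 0, 0, 55],
    [-0.073, 0.0725, -0.04, -1.18, 0, 0, 55],
    [-0.073, 0.0725, -0.04, -1.18, 0, 0, 55],
    [-0.073, 0.0725, -0.04, -1.18, 0, 0, 55],
    [-0.073, 0.0725, -0.04, -1.18, 0, 0, 55],
    [-0.073, 0.0725, -0.04, -1.18, 0, 0, 55],
    [-0.073, 0.0725, -0.04, -1.18, 0, 0, 55],
    [-0.073, 0.0725, -0.04, -1.18, 0, 0, 55],
    [-0.04, 0.0725, -0.04, -1.18, 0, 0, 55],
    [-0.01, 0.0725, -0.04, -1.18, 0, 0, 55],
    [0.017, 0.0725, -0.04, -1.18, 0, 0, 55],
    [0.017, 0.0725, -0.04, -1.18, 0, 0, 55],
    [0.017, 0.0725, -0.04, -1.18, 0, 0, 28],
    [0.017, 0.0725, -0.04, -1.18, 0, 0, 28],
    [0.017, 0.0725, -0.04, -1.18, 0, 0, 28]
  ]
}}

```text
time: 5.65
tool_pos: [0.4646, -0.3481, 0.0524]
tcp_rot: [1.526, 0.966, -1.523]
wrist_force: [0.4, 1.1, 0.3]
width: 0.278
```

```bash
python3 - <<'E'
from h import *
s=monitor.read_state();print(s['tool_pos'],s['wrist_force'],s['width'])
plan(arc([65,60,53,46,39,32,25,18,11,4,-2],28,z=.05))
im=snap('side');cv2.imwrite('pics/v4.png',cv2.resize(im[110:200,330:430],(666,600),interpolation=2))
E
```

```text
[ 0.46462944 -0.34813037  0.05236468] [0.37572928 1.14483196 0.31548187] 0.27754307143673207
[0.0024, -0.002, -0.0004, -0.003, 0.0, -0.003, 28]
[0.0023, -0.0076, -0.0007, 0.084, 0.0, -0.003, 28]
[0.0023, -0.0155, -0.0018, 0.206, -0.001, -0.003, 28]
[0.0023, -0.0231, -0.0039, 0.328, -0.001, -0.003, 28]
[0.0023, -0.0305, -0.0069, 0.45, -0.001, -0.003, 28]
[0.0023, -0.0374, -0.0108, 0.573, -0.001, -0.003, 28]
[0.0022, -0.0438, -0.0155, 0.695, -0.001, -0.003, 28]
[0.0022, -0.0496, -0.0209, 0.817, -0.001, -0.003, 28]
[0.0022, -0.0547, -0.027, 0.939, -0.002, -0.003, 28]
[0.0022, -0.0589, -0.0337, 1.061, -0.002, -0.003, 28]
[0.0022, -0.0619, -0.0398, 1.166, -0.002, -0.002, 28]
```

View pics/v4.png

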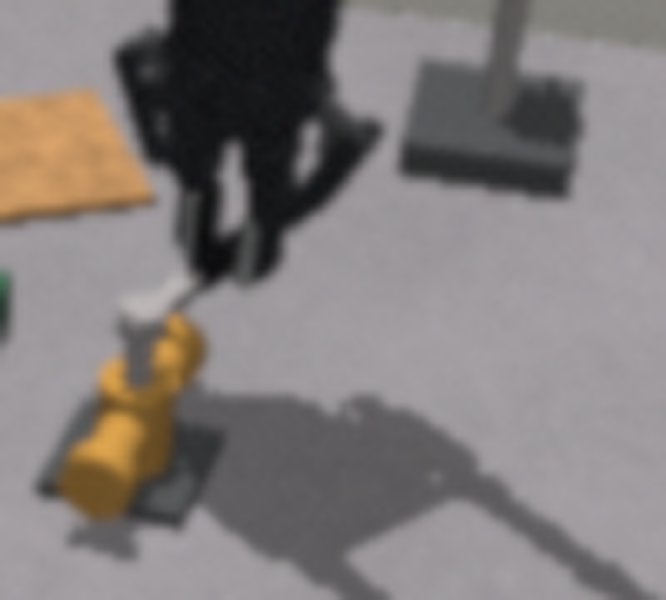

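The fingers straddle the lever, but only just; I'll lower another 10 mm and sweep.

{"fn": "jog_arm", "kwargs": {
  "rows": [
    [0.012, -0.002, 0, 0, 0, 0, 28],
    [0.012, -0.002, 0, 0, 0, 0, 28],
    [0.012, -0.0075, 0, 0.085, 0, 0, 28],
    [0.012, -0.0155, -0.002, 0.205, 0, 0, 28],
    [0.012, -0.023, -0.004, 0.33, 0, 0, 28],
    [0.012, -0.0305, -0.007, 0.45, 0, 0, 28],
    [0.012, -0.0375, -0.011, 0.57, 0, 0, 28],
    [0.012, -0.044, -0.0155, 0.695, 0, 0, 28],
    [0.012, -0.0495, -0.021, 0.815, 0, 0, 28],
    [0.012, -0.0545, -0.027, 0.94, 0, 0, 28],
    [0.012, -0.059, -0.0335, 1.06, 0, 0, 28],
    [0.012, -0.062, -0.04, 1.165, 0, 0, 28],
    [0.012, -0.062, -0.04, 1.165, 0, 0, 28]
  ]
}}

```text
time: 7.0
tool_pos: [0.425, -0.2848, 0.0399]
tcp_rot: [-2.207, 0.038, 2.202]
wrist_force: [-0.7, -0.5, 0.1]
width: 0.28
```

{"fn": "jog_arm", "kwargs": {
  "rows": [
    [0, -0.004, 0, 0, 0, 0, 28],
    [0, -0.004, 0, 0, 0, 0, 28]
  ]
}}

```text
time: 7.2
tool_pos: [0.4251, -0.2806, 0.0398]
tcp_rot: [-2.208, 0.036, 2.203]
wrist_force: [0.5, -0.4, 0.6]
width: 0.277
```

{"fn": "jog_arm", "kwargs": {
  "rows": [
    [0, -0.004, 0, 0, 0, 0, 28],
    [0, -0.004, 0, 0, 0, 0, 28]
  ]
}}

```text
time: 7.4
tool_pos: [0.4252, -0.2764, 0.0398]
tcp_rot: [-2.208, 0.035, 2.204]
wrist_force: [-1.2, -1.0, -0.1]
width: 0.273
```

{"fn": "jog_arm", "kwargs": {
  "rows": [
    [0, -0.003, 0, 0, 0, 0, 28],
    [0, -0.005, 0, 0, 0, 0, 28],
    [0, -0.005, 0, 0, 0, 0, 28]
  ]
}}

```text
time: 7.7
tool_pos: [0.4252, -0.2725, 0.0399]
tcp_rot: [-2.209, 0.036, 2.205]
wrist_force: [-2.7, -5.9, -0.5]
width: 0.283
```

```bash
python3 - <<'E'
from h import *
im=snap('side');a=snap('top');cv2.imwrite('pics/v5.png',np.hstack([cv2.resize(im[120:220,320:420],(400,400),interpolation=2),cv2.resize(a[200:280,380:460],(400,400),interpolation=2)]))
E
```

```text
(no output)
```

View pics/v5.png

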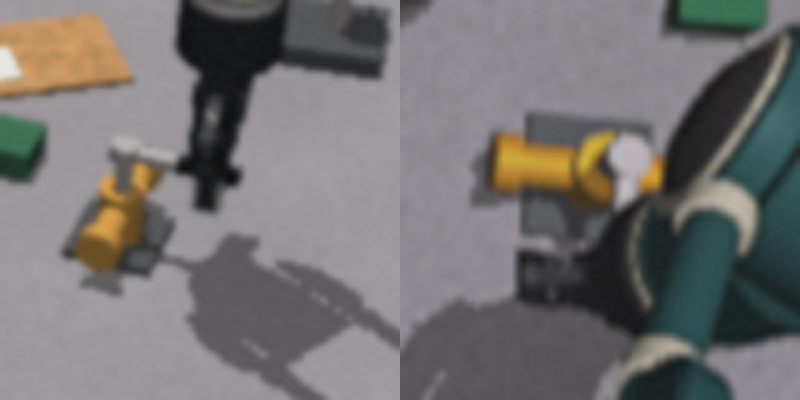

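Valve lever now points straight across (view 9 of 16), and the 6 N reaction suggests the stop. I'll push slightly more, then lift.

{"fn": "jog_arm", "kwargs": {
  "rows": [
    [0, -0.004, 0, 0, 0, 0, 28],
    [0, -0.004, 0, 0, 0, 0, 28],
    [0, -0.004, 0, 0, 0, 0, 28]
  ]
}}

```text
time: 8.1
tool_pos: [0.4253, -0.2723, 0.04]
tcp_rot: [-2.214, 0.042, 2.209]
wrist_force: [-3.1, -16.4, -5.2]
width: 0.283
```

```bash
python3 - <<'E'
from h import *
plan([(.46,-.011,.15,-20,45)])
im=snap('side');t=snap('top')
dk=lambda th:(lambda b,g,r:(b+g+r)<th)
for n,i,b,z,th in(('top',t,(312,238,332,258),.035,330),('side',im,(330,225,355,245),.030,250)):
    c,k,P=blob(i,*b,dk(th));print(c,k,onz(n,*c,z).round(4))
E
```

```text
[-0.1123, -0.2612, -0.0274, -1.251, 0.003, -0.01, 45]
[320.64285714 247.71428571] 42 [ 0.4588 -0.0124  0.035 ]
[341.54237288 235.76271186] 59 [ 0.4607 -0.0097  0.03  ]
```

{"fn": "jog_arm", "kwargs": {
  "rows": [
    [0, 0.004, 0, 0, 0, 0, 28],
    [-0.05, 0.004, 0, 0, 0, 0, 28],
    [-0.1, 0.004, 0, 0, 0, 0, 35],
    [-0.11, -0.261, -0.028, -1.25, 0, 0, 45],
    [-0.11, -0.261, -0.028, -1.25, 0, 0, 45],
    [-0.11, -0.261, -0.028, -1.25, 0, 0, 45],
    [-0.11, -0.261, -0.028, -1.25, 0, 0, 45],
    [-0.11, -0.261, -0.028, -1.25, 0, 0, 45],
    [-0.11, -0.261, -0.028, -1.25, 0, 0, 45],
    [-0.11, -0.261, -0.028, -1.25, 0, 0, 45],
    [-0.11, -0.261, -0.028, -1.25, 0, 0, 45],
    [-0.11, -0.261, -0.028, -1.25, 0, 0, 45],
    [-0.11, -0.261, -0.028, -1.25, 0, 0, 45],
    [-0.11, -0.261, -0.028, -1.25, 0, 0, 45]
  ]
}}

```text
time: 9.6
tool_pos: [0.4605, -0.0108, 0.1476]
tcp_rot: [1.458, 1.014, -1.464]
wrist_force: [0.7, -0.4, 1.0]
width: 0.452
```

```bash
python3 - <<'E'
from h import *
s=monitor.read_state();print(s['tool_pos'],s['wrist_force'],s['width'],s['q'][5])
plan([(.460,-.011,.07,-20,45),(.460,-.011,.03,-20,45)])
im=snap('side');t=snap('top')
np.set_printoptions(linewidth=220)
c,k,P=blob(t,436-40,225,470,265,lambda b,g,r:(b+g+r)<170);print('sleeve',c,k,P.min(0),P.max(0))
d=np.linalg.svd(P-c,full_matrices=False)[2][0];A=onz('top',*c,.09);B=onz('top',*(c+d*8),.09);print(A,(B-A)/np.linalg.norm(B-A))
cv2.imwrite('pics/l1.png',np.hstack([cv2.resize(im[160:260,290:390],(400,400),interpolation=2),cv2.resize(t[190:270,370:450],(400,400),interpolation=2)]))
E
```

```text
[ 0.46048623 -0.0108383   0.14755612] [ 0.69449516 -0.36959973  0.99757137] 0.4521411448555004 0.2842233544315918
[0.0776, -0.0008, -0.0002, -0.002, 0.007, -0.005, 45]
[0.1176, -0.001, -0.0005, -0.002, 0.007, -0.005, 45]
sleeve [424.07246377 256.14492754] 69 [422 247] [427 264]
[ 0.42628444 -0.27765372  0.09      ] [-0.99341345  0.11458497  0.        ]
```

View pics/l1.png

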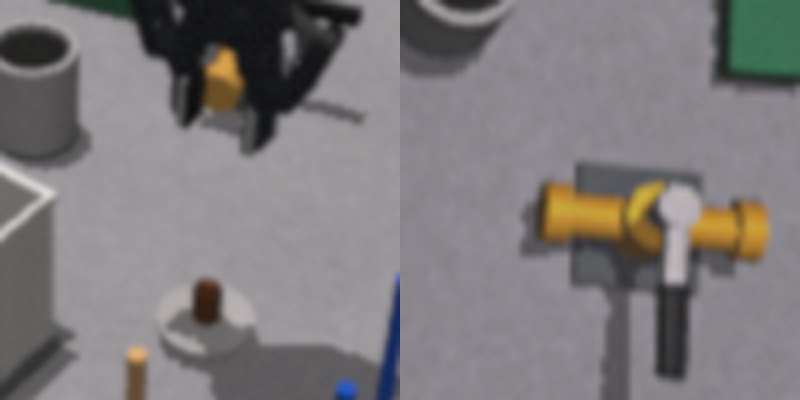

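Valve confirmed shut: the lever is square to the pipe, whose frame has a yaw of about -6.6°. The lid is at side (341,235). I'll descend and feel for the flange.

{"fn": "jog_arm", "kwargs": {
  "rows": [
    [0.05, 0, 0, 0, 0.007, -0.005, 45],
    [0.1, 0, 0, 0, 0.007, -0.005, 45],
    [0.118, -0.001, 0, 0, 0.007, -0.005, 45],
    [0.118, -0.001, 0, 0, 0.007, -0.005, 45]
  ]
}}

```text
time: 10.1
tool_pos: [0.4558, -0.0115, 0.026]
tcp_rot: [1.459, 1.027, -1.471]
wrist_force: [-0.0, 0.3, 0.1]
width: 0.45
```

{"fn": "jog_arm", "kwargs": {
  "rows": [
    [0.005, 0, 0, 0, 0, 0, 45],
    [0.01, 0, 0, 0, 0, 0, 45],
    [0.015, 0, 0, 0, 0, 0, 45],
    [0.015, 0, 0, 0, 0, 0, 45]
  ]
}}

```text
time: 10.5
tool_pos: [0.4561, -0.0116, 0.0113]
tcp_rot: [1.46, 1.026, -1.47]
wrist_force: [-0.9, 0.0, 0.5]
width: 0.451
```

```bash
python3 - <<'E'
from h import *
s=monitor.read_state();print(s['tool_pos'],s['wrist_force'],s['width'],s['q'][5])
im=snap('side');t=snap('top')
M=R.from_rotvec(s['tcp_rot']).as_matrix()
for k in(-.02,.02):print((proj('side',s['tool_pos']+M@[0,k,0])-[295,185])*8)
cv2.imwrite('pics/l2.png',np.hstack([cv2.resize(im[185:260,295:390],(760,600),interpolation=2)]))
E
```

```text
[ 0.45612517 -0.01155879  0.01131749] [-0.89200819  0.00995428  0.51324744] 0.4511458799276808 0.2726373677508065
[435.95778677 470.16091021]
[332.79048544 420.23533138]
```

View pics/l2.png

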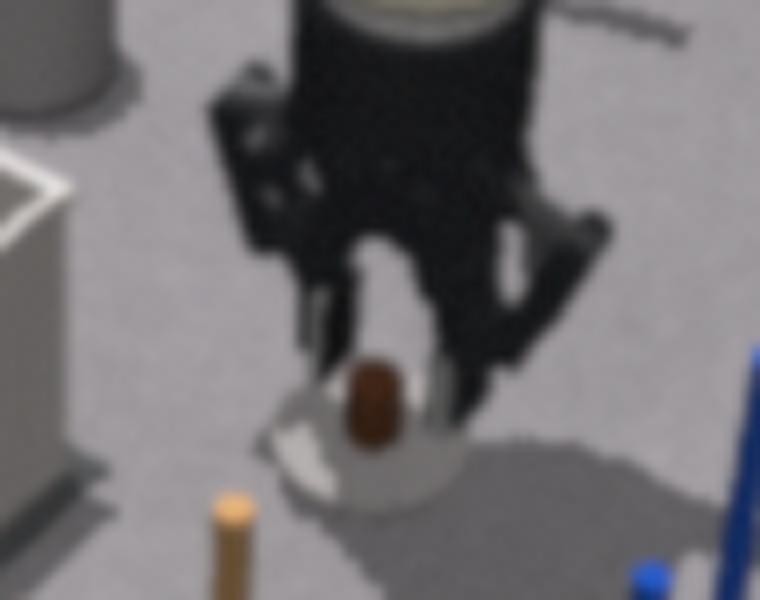

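{"fn": "jog_arm", "kwargs": {
  "rows": [
    [0.004, 0, 0.001, 0, 0, 0, 45],
    [0.008, 0.002, 0.003, 0, 0, 0, 45],
    [0.008, 0.002, 0.003, 0, 0, 0, 45]
  ]
}}

```text
time: 10.9
tool_pos: [0.4568, -0.0153, 0.0031]
tcp_rot: [1.459, 1.027, -1.471]
wrist_force: [0.7, -0.2, 0.4]
width: 0.45
```

{"fn": "jog_arm", "kwargs": {
  "rows": [
    [0, 0, 0, 0, 0, 0, 20],
    [0, 0, 0, 0, 0, 0, 10],
    [0, 0, 0, 0, 0, 0, 10],
    [0, 0, 0, 0, 0, 0, 10],
    [0, 0, 0, 0, 0, 0, 10]
  ],
  "force": 40
}}

```text
time: 11.4
tool_pos: [0.457, -0.0154, 0.0032]
tcp_rot: [1.46, 1.026, -1.47]
wrist_force: [-0.2, 0.0, 0.6]
width: 0.215
```

```bash
python3 - <<'E'
from h import *
plan([(.457,-.0154,.13,-20,10),(.628,-.184,.13,-20,10)])
E
```

```text
[-0.1268, -0.0009, 0.0003, -0.003, 0.002, 0.007, 10]
[-0.1281, 0.2178, 0.0996, -0.003, 0.002, 0.007, 10]
```

{"fn": "jog_arm", "kwargs": {
  "rows": [
    [-0.02, 0, 0, 0, 0, 0, 10],
    [-0.05, 0, 0, 0, 0, 0, 10],
    [-0.09, 0, 0, 0, 0, 0, 10],
    [-0.128, 0, 0, 0, 0.002, 0.007, 10],
    [-0.128, 0.03, 0.014, 0, 0.002, 0.007, 10],
    [-0.128, 0.065, 0.03, 0, 0.002, 0.007, 10],
    [-0.128, 0.1, 0.046, 0, 0.002, 0.007, 10],
    [-0.128, 0.14, 0.064, 0, 0.002, 0.007, 10],
    [-0.128, 0.18, 0.082, 0, 0.002, 0.007, 10],
    [-0.128, 0.205, 0.094, 0, 0.002, 0.007, 10],
    [-0.128, 0.218, 0.1, 0, 0.002, 0.007, 10],
    [-0.128, 0.218, 0.1, 0, 0.002, 0.007, 10],
    [-0.128, 0.218, 0.1, 0, 0.002, 0.007, 10]
  ]
}}

```text
time: 12.7
tool_pos: [0.6269, -0.1836, 0.1291]
tcp_rot: [1.463, 1.024, -1.466]
wrist_force: [0.3, -0.6, -0.1]
width: 0.213
```

```bash
python3 - <<'E'
from h import *
s=monitor.read_state();print(s['tool_pos'],s['wrist_force'],s['width'],s['q'][5])
im=snap('side');t=snap('top')
M=R.from_rotvec(s['tcp_rot']).as_matrix();print(M.round(3))
f=lambda p:(proj('side',p)-[260,110])*6.2
K=s['tool_pos']+[0,0,.027]
print('pred knob',f(K),'flange c',f(K-[0,0,.016]),'tcp',f(s['tool_pos']),'rim pts',[f(np.array([.628,-.184,.08])+.034*np.array(d)).round() for d in((1,0,0),(-1,0,0),(0,1,0),(0,-1,0))])
print(proj('top',K))
cv2.imwrite('pics/l3.png',np.hstack([cv2.resize(im[110:200,260:350],(558,558),interpolation=2),cv2.resize(t[140:230,350:390],(240,558),interpolation=2)]))
E
```

```text
[ 0.62685095 -0.18357398  0.12913956] [ 0.31711302 -0.59365904 -0.09059099] 0.2133479064022052 0.029359613210295427
[[-0.002  0.939 -0.345]
 [ 0.001 -0.345 -0.939]
 [-1.    -0.003  0.   ]]
pred knob [237.07888197 244.29183894] flange c [237.3569136  273.86686397] tcp [237.54540002 293.91670776] rim pts [array([166., 368.]), array([307., 392.]), array([216., 423.]), array([256., 338.])]
[387.31177414 174.45686222]
```

View pics/l3.png

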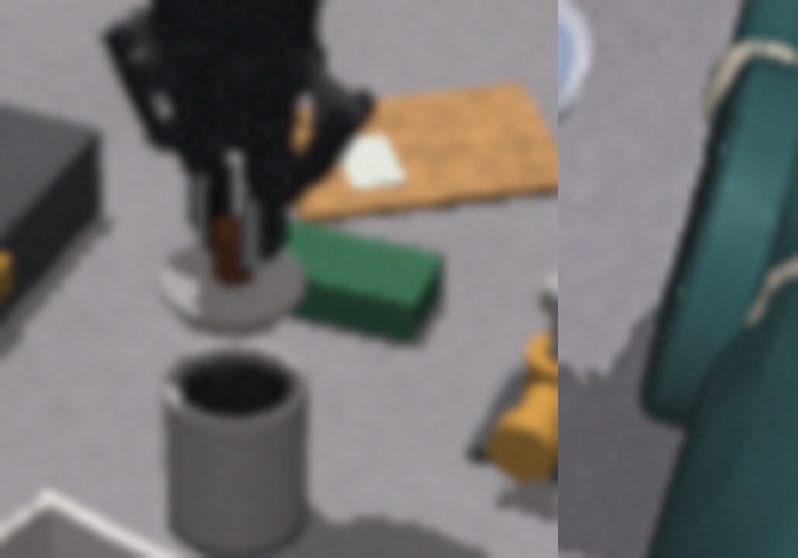

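```bash
python3 - <<'E'
from h import *
np.set_printoptions(linewidth=250)
s=monitor.read_state();im=snap('side').astype(int).sum(2)
K=s['tool_pos']+[0,0,.0268]
th=np.linspace(0,2*np.pi,360)
def circ(c,r,n='side'): return np.array([proj(n,c+r*np.array([np.cos(a),np.sin(a),0])) for a in th])
for nm,c,r in(('flange top',K-[0,0,.014],.033),('flange bot',K-[0,0,.018],.033),('rim out',np.array([.628,-.184,.08]),.034),('rim in',np.array([.628,-.184,.08]),.028),('base',np.array([.628,-.184,0]),.034)):
    E=circ(c,r);print(nm,E.min(0).round(1),E.max(0).round(1))
print('row 155,156 cols 280-314');print(im[154:158,281:314])
print('tin rows 174,185,190');print(im[[174,180,186,190],281:314])
print('col 297/298 rows 150..185');print(im[150:205,297:299].T)
E
```

```text
flange top [286.4 147. ] [310.1 160.5]
flange bot [286.5 148.1] [310.1 161.7]
rim out [286.3 164.3] [309.9 178.5]
rim in [288.4 165.5] [307.8 177.2]
base [287.  185.6] [309.6 200. ]
row 155,156 cols 280-314
[[465 463 463 461 469 495 499 470 458 429 370 319 285 214 135 104  97  99 121 201 282 311 321 328 324 326 318 298 255 248 251 254 257]
 [463 461 462 454 457 491 512 507 506 491 433 346 297 257 195 153 145 153 180 236 296 315 319 325 324 325 321 293 222 196 212 231 241]
 [460 461 460 455 450 467 506 513 513 507 462 357 309 298 265 244 237 245 269 291 312 321 322 323 321 323 315 283 197 151 159 173 183]
 [461 461 461 459 446 434 478 508 514 499 449 349 311 311 301 298 297 304 305 313 315 323 323 322 324 321 304 254 170 134 129 133 136]]
tin rows 174,185,190
[[467 462 464 462 435 398 433 422 284 145  82  60  62  66  59  58  59  59  52  64  61  68  66  78 137 218 273 276 322 428 458 455 455]
 [462 465 465 462 441 371 277 239 243 248 255 248 255 258 263 261 263 261 260 255 253 254 250 243 234 227 223 237 323 431 463 467 466]
 [462 462 463 462 451 394 288 242 244 251 255 255 254 257 261 258 260 259 258 256 254 250 248 243 236 227 220 238 335 444 469 470 467]
 [463 462 462 463 456 409 296 238 244 250 253 255 257 258 260 260 261 258 256 255 252 250 245 240 234 228 218 229 308 417 457 466 462]]
col 297/298 rows 150..185
[[101 111 103  98  97 145 237 297 314 316 314 300 271 279 353 401 329 219 142 104  75  67  66  59  59  71 113 213 279 277 263 261 259 261 258 264 260 259 261 261 261 260 260 258 257 256 255 255 232 203 248 277 282 332 479]
 [129 128 123 104  99 153 245 304 316 315 312 300 272 275 349 400 328 220 146  96  75  68  58  60  59  67 110 208 273 274 261 262 261 262 262 259 259 261 257 258 258 260 259 259 263 259 258 256 239 205 248 276 280 296 391]]
```

{"fn": "jog_arm", "kwargs": {
  "rows": [
    [0.02, 0.001, 0.0055, 0, 0, 0, 10],
    [0.038, 0.001, 0.0055, 0, 0, 0, 10],
    [0.043, 0.001, 0.0055, 0, 0, 0, 10],
    [0.043, 0.001, 0.0055, 0, 0, 0, 10]
  ]
}}

```text
time: 13.25
tool_pos: [0.6246, -0.1877, 0.0858]
tcp_rot: [1.461, 1.025, -1.465]
wrist_force: [0.4, -0.3, -2.2]
width: 0.214
```

{"fn": "jog_arm", "kwargs": {
  "rows": [
    [0.0015, 0, 0, 0, 0, 0, 10],
    [0.003, 0, 0, 0, 0, 0, 10],
    [0.005, 0, 0, 0, 0, 0, 10],
    [0.005, 0, 0, 0, 0, 0, 10]
  ]
}}

```text
time: 13.65
tool_pos: [0.6257, -0.188, 0.0829]
tcp_rot: [1.462, 1.024, -1.464]
wrist_force: [-0.6, 0.5, 4.4]
width: 0.215
```

```bash
python3 - <<'E'
from h import *
np.set_printoptions(linewidth=250)
s=monitor.read_state();print(s['tool_pos'],s['wrist_force'],s['torque'])
im=snap('side').astype(int).sum(2)
print(im[[166,167,168,169,172,186],281:316])
print(im[155:185,297:299].T)
E
```

```text
[ 0.62568521 -0.18797924  0.08288792] [-0.61466378  0.53479415  4.35766276] [0.19313895 0.29345241 0.04409208]
[[476 477 475 475 472 474 478 474 463 435 368 322 311 281 189 116 101 104 108 141 209 278 302 317 324 325 328 341 390 454 471 473 474 477 473]
 [475 476 476 475 472 479 497 510 511 495 445 370 323 286 218 154 116 104 112 155 225 294 315 324 326 327 323 334 381 445 469 472 476 474 475]
 [471 474 477 477 473 472 482 510 518 516 497 440 349 302 271 232 189 173 184 225 279 311 320 325 326 327 325 331 362 430 464 469 475 473 473]
 [470 470 475 475 469 459 458 493 513 520 515 468 363 315 304 294 283 277 277 288 307 320 324 324 328 327 324 331 372 437 468 475 476 478 481]
 [472 475 475 475 470 470 456 342 327 401 454 436 349 315 314 317 319 318 317 314 319 325 322 318 304 284 276 305 360 442 466 471 464 464 463]
 [463 467 465 468 452 401 291 244 245 253 256 259 260 260 258 261 263 265 262 257 258 253 246 242 237 233 226 246 339 448 476 475 473 470 464]]
[[ 89  88  93 108 114 126 119 107 102 102 100 101 116 189 283 312 318 319 311 288 258 233 248 285 280 268 262 264 262 263]
 [200 194 168 135 123 129 120 109 108 102 107 104 104 173 277 311 319 318 310 290 260 243 248 283 279 268 261 262 259 264]]
```

{"fn": "jog_arm", "kwargs": {
  "rows": [
    [0.002, 0.0005, 0.0008, 0, 0, 0, 10],
    [0.002, 0.001, 0.0017, 0, 0, 0, 10],
    [0.002, 0.0015, 0.0025, 0, 0, 0, 10],
    [0.002, 0.0015, 0.0025, 0, 0, 0, 10]
  ]
}}

```text
time: 14.1
tool_pos: [0.6268, -0.1907, 0.081]
tcp_rot: [1.463, 1.023, -1.463]
wrist_force: [0.4, 2.4, -0.0]
width: 0.214
```

```bash
python3 - <<'E'
from h import *
s=monitor.read_state();print(s['tool_pos'],s['wrist_force'],s['torque'])
im=snap('side').astype(int).sum(2);print(im[155:185,297:299].T)
th=np.linspace(0,2*np.pi,360)
for z in(.0917,.0957):
  for y in(-.181,-.185,-.189): print(z,y,max(proj('side',[.6285+.033*np.cos(a),y+.033*np.sin(a),z])[1] for a in th).round(2))
E
```

```text
[ 0.62680482 -0.1906724   0.08103831] [ 0.38626197  2.35036719 -0.01841775] [ 0.34153452 -0.16153621  0.08313988]
[[ 73  75  86 104 115 122 114 109  95  98  97 101 121 196 280 316 318 317
  309 283 255 226 243 286 279 266 267 260 265 265]
 [170 145 130 127 124 126 126 111 108 110 102  97 113 186 279 312 320 318
  307 281 257 225 232 280 278 265 260 266 265 261]]
0.0917 -0.181 175.58
0.0917 -0.185 174.75
0.0917 -0.189 173.92
0.0957 -0.181 174.45
0.0957 -0.185 173.62
0.0957 -0.189 172.79
```

It dropped in, with only a lateral contact left. I'll ease back 1 mm and go down.

{"fn": "jog_arm", "kwargs": {
  "rows": [
    [0.001, 0, -0.001, 0, 0, 0, 10],
    [0.003, 0, -0.001, 0, 0, 0, 10],
    [0.005, 0, -0.001, 0, 0, 0, 10],
    [0.005, 0, -0.001, 0, 0, 0, 10]
  ]
}}

```text
time: 14.55
tool_pos: [0.6269, -0.1898, 0.076]
tcp_rot: [1.463, 1.023, -1.463]
wrist_force: [-0.2, 0.7, 1.7]
width: 0.219
```

{"fn": "jog_arm", "kwargs": {
  "rows": [
    [0.002, 0, 0, 0, 0, 0, 10],
    [0.005, 0, 0, 0, 0, 0, 10],
    [0.008, 0, 0, 0, 0, 0, 10],
    [0.008, 0, 0, 0, 0, 0, 10]
  ]
}}

```text
time: 14.95
tool_pos: [0.6271, -0.1898, 0.0711]
tcp_rot: [1.463, 1.023, -1.463]
wrist_force: [-7.3, 2.8, 16.2]
width: 0.213
```

{"fn": "jog_arm", "kwargs": {
  "rows": [
    [0.003, 0, 0, 0, 0, 0, 10],
    [0.004, 0, 0, 0, 0, 0, 10],
    [0.004, 0, 0, 0, 0, 0, 10]
  ]
}}

```text
time: 15.25
tool_pos: [0.6271, -0.1898, 0.0711]
tcp_rot: [1.463, 1.023, -1.463]
wrist_force: [-8.4, 3.2, 20.4]
width: 0.215
```

{"fn": "jog_arm", "kwargs": {
  "rows": [
    [0, 0, 0, 0, 0, 0, 40],
    [0, 0, 0, 0, 0, 0, 45],
    [0, 0, 0, 0, 0, 0, 45]
  ]
}}

```text
time: 15.55
tool_pos: [0.6269, -0.1899, 0.0705]
tcp_rot: [1.463, 1.023, -1.463]
wrist_force: [-0.4, 0.3, 0.3]
width: 0.454
```

{"fn": "jog_arm", "kwargs": {
  "rows": [
    [-0.03, 0, 0, 0, 0, 0, 45],
    [-0.07, 0, 0, 0, 0, 0, 45],
    [-0.12, 0, 0, 0, 0, 0, 45],
    [-0.15, 0, 0, 0, 0, 0, 45],
    [-0.15, 0, 0, 0, 0, 0, 45]
  ]
}}

```text
time: 16.05
tool_pos: [0.6306, -0.1912, 0.227]
tcp_rot: [1.466, 1.014, -1.455]
wrist_force: [1.4, -0.7, 0.2]
width: 0.451
```

```bash
cat >> h.py <<'E'
PC=np.array([.627,.034]);PY=np.radians(68.7);PX=np.array([np.cos(PY),np.sin(PY)]);PV=np.array([-np.sin(PY),np.cos(PY)])
def potw(x,y):return PC+x*PX+y*PV
def seq(tip,xf,ys,h=.153):
    "moves from pose above/at grasp: transport and tilt rows relative to present pose"
    s=monitor.read_state();p=potw(xf,ys);print('to',p.round(4))
    plan([(*s['tool_pos'][:2],.385,68.7,10),(*p,.385,68.7,10),(*p,h+.006,68.7,10)])
E
python3 - <<'E'
from h import *
im=snap('top')
plan([(.5292,.236,.30,68.7,55)])
np.set_printoptions(linewidth=250)
print(im[205:232,175:225].astype(int)[...,2][::2]-im[205:232,175:225].astype(int)[...,0][::2])
E
```

```text
[-0.0776, -0.2399, -0.3665, -1.55, 0.004, -0.004, 55]
[[ -2  -2  -1  -1  -2  -2  -2  -2  -3  -3  -3  -3  -2  -2  -2  -2  -2  -3  -3  -2  -3  -2  -2  -3  -2  -2  -2  -2  -1  -2  -1  -2  -2  -2  -3  -2  -2  -3  -2  -1  -2  -1  -1  -3  -2  -1  -1  -2  -2  -1]
 [ -2  -2  -2  -2  -1  -3  -1  -1  -3  -3  -2  -3  -3  -1  -2  -2  -2  -3  -2  -2  -2  -1  -2  -2  -3  -1  -3  -2  -3  -2  -2  -1  -2  -2  -3  -3  -3  -2  -2  -2  -2  -3  -1  -2  -2  -1  -2  -2  -2  -3]
 [ -3  -3  -3  -2  -3  -2  -2  -2  -2  -2  -3  -3  -2  -3  -3  -3  -3  -2  -1  -3  -3  -2  -2  -1  -2  -1  -1  -2  -1  -3  -1  -3  -2  -3  -3   6  23  17   6  -2  -4  -2  -1  -2  -2  -1  -2  -1  -2  -2]
 [ -2  -3  -2  -2  -2  -2  -2  -4  -2  -1  -1  -3  -3  -1  -1  -1  -3  -1  -2  -2  -3  -3  -3  -1  -2  -3   0  -2  -3  -2  -1  -3  -3  -3  20  83 110 105  85  32   3  -1  -2  -1  -1  -2  -1  -2  -3  -3]
 [ -2  -3  -2  -2  -3  -2  -2  -3  -3  -2  -3  -3  -3  -2  -2  -2  -2  -3  -1  -2  -3  -1  -1  -2  -2  -3  -1  -2  -2  -1  -2  -1  -2  -4  10  63  94  94  79  46  28  20  12   4   1  -2  -4  -5  -5  -2]
 [ -1  -2  -4  -3  -3  -2  -2  
[... 1096 characters left out ...]
0 122 120 119 120 120 120 120 122 122 124 127 126 127 126 127 125 125 125 124 125 120  97]
 [ -1  -2  -3  -5  -3  -3   2   5  10  17  23  29  31  36  34  31  24  26  44  74 100 117 122 122 122 121 120 118 118 116 121 123 124 127 127 126 125 126 125 125 125 124 123 124 125 124 126 119  87  68]
 [ -2  -3  -1  -3  -3  -3  -4  -3  -1  -2  -3   2   7  11  18  25  37  35  31  32  40  55  76  90  90  98  97  78  57  79 121 128 126 126 126 125 123 124 124 122 124 123 122 123 124 120 106  97  74  75]
 [ -2  -1  -2  -1  -1  -1  -2  -1  -2  -2  -2  -3  -2  -2  -4   6  54  87  80  57  43  32  29  30  27  50  92  64  30  49  97 121 126 126 126 124 123 124 122 122 123 123 124 123 120 105  73  62  66  90]]
```

{"fn": "jog_arm", "kwargs": {
  "rows": [
    [-0.05, -0.02, -0.03, -0.1, 0, 0, 55],
    [-0.08, -0.24, -0.366, -1.55, 0.004, -0.004, 55],
    [-0.08, -0.24, -0.366, -1.55, 0.004, -0.004, 55],
    [-0.08, -0.24, -0.366, -1.55, 0.004, -0.004, 55],
    [-0.08, -0.24, -0.366, -1.55, 0.004, -0.004, 55],
    [-0.08, -0.24, -0.366, -1.55, 0.004, -0.004, 55],
    [-0.08, -0.24, -0.366, -1.55, 0.004, -0.004, 55],
    [-0.08, -0.24, -0.366, -1.55, 0.004, -0.004, 55],
    [-0.08, -0.24, -0.366, -1.55, 0.004, -0.004, 55],
    [-0.08, -0.24, -0.366, -1.55, 0.004, -0.004, 55],
    [-0.08, -0.24, -0.366, -1.55, 0.004, -0.004, 55],
    [-0.08, -0.24, -0.366, -1.55, 0.004, -0.004, 55],
    [-0.08, -0.24, -0.366, -1.55, 0.004, -0.004, 55],
    [-0.08, -0.24, -0.366, -1.55, 0.004, -0.004, 55]
  ]
}}

```text
time: 17.5
tool_pos: [0.5287, 0.2349, 0.3012]
tcp_rot: [0.293, 1.552, -0.294]
wrist_force: [-0.1, -0.0, 0.3]
width: 0.549
```

```bash
python3 - <<'E'
from h import *
s=monitor.read_state();print(s['tool_pos'],s['q'].round(2))
plan([(.5292,.236,.163,68.7,55)])
im=snap('side');t=snap('top')
np.set_printoptions(linewidth=250)
k=imaging.camera_params
def lidchk(im):
    g=im.astype(int);c,n,P=blob(im,280,150,315,185,lambda b,gg,r:(r-b>12)&(r+gg+b<260));return c,n,onz('side',*c,.098)
print(lidchk(im), blob(t,370,165,396,195,lambda b,g,r:(r-b>12)&(r+g+b<300))[:2])
E
```

```text
[0.52870882 0.23494929 0.30119177] [ 0.38  0.04  1.69  0.    1.41 -0.82]
[0.1382, 0.0013, 0.0002, -0.002, -0.001, 0.001, 55]Traceback (most recent call last):
  File "<stdin>", line 9, in <module>
  File "<stdin>", line 8, in lidchk
  File "h.py", line 33, in blob
    k=1+np.argmax(st[1:,4]);P=np.argwhere(l==k)[:,::-1]+[x0,y0]
        ~~~~~~~~~^^^^^^^^^^
    return _wrapfunc(a, 'argmax', axis=axis, out=out, **kwds)
    return bound(*args, **kwds)
ValueError: attempt to get argmax of an empty sequence
```

{"fn": "jog_arm", "kwargs": {
  "rows": [
    [0.04, 0.001, 0, 0, 0, 0, 55],
    [0.08, 0.001, 0, 0, 0, 0, 55],
    [0.115, 0.001, 0, 0, 0, 0, 55],
    [0.138, 0.001, 0, 0, 0, 0, 55],
    [0.138, 0.001, 0, 0, 0, 0, 55],
    [0.138, 0.001, 0, 0, 0, 0, 20],
    [0.138, 0.001, 0, 0, 0, 0, 0],
    [0.138, 0.001, 0, 0, 0, 0, 0],
    [0.138, 0.001, 0, 0, 0, 0, 0],
    [0.138, 0.001, 0, 0, 0, 0, 0]
  ],
  "force": 40
}}

```text
time: 18.6
tool_pos: [0.5309, 0.2366, 0.1664]
tcp_rot: [0.295, 1.548, -0.291]
wrist_force: [0.2, 0.2, 6.5]
width: 0.092
```

```bash
python3 - <<'E'
from h import *
s=monitor.read_state();print(s['tool_pos'],s['wrist_force'],s['width'])
seq(0,-.018,-.036)
snap('side','f1.png')
E
```

```text
[0.53092583 0.23658481 0.16644462] [0.21189466 0.2001019  6.53917642] 0.09236851569480739
to [0.654  0.0042]
[-0.2186, 0.0006, 0.0006, -0.002, 0.003, -0.003, 10]
[-0.2185, -0.1708, 0.2, -0.002, 0.003, -0.003, 10]
[0.0075, -0.1715, 0.1994, -0.002, 0.003, -0.003, 10]
```

View pics/f1.png

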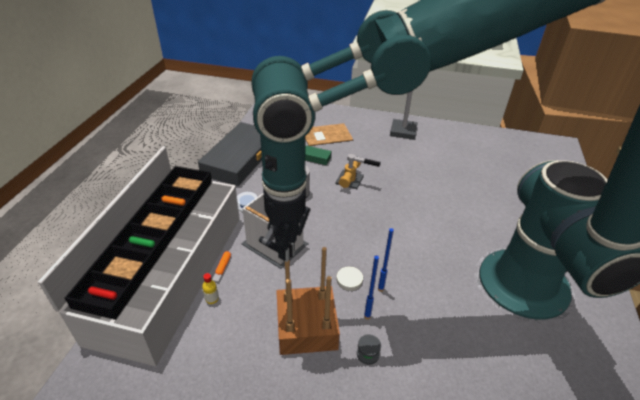

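{"fn": "jog_arm", "kwargs": {
  "rows": [
    [-0.03, 0, 0, 0, 0, 0, 0],
    [-0.07, 0, 0, 0, 0.001, 0, 0],
    [-0.11, 0, 0, 0, 0.002, 0, 0],
    [-0.15, 0, 0, 0, 0.003, 0, 0],
    [-0.19, 0, 0, 0, 0.003, -0.003, 0],
    [-0.218, 0, 0, 0, 0.003, -0.003, 0],
    [-0.218, -0.02, 0.023, 0, 0.003, -0.003, 0],
    [-0.218, -0.045, 0.053, 0, 0.003, -0.003, 0],
    [-0.218, -0.07, 0.082, 0, 0.003, -0.003, 0],
    [-0.218, -0.095, 0.111, 0, 0.003, -0.003, 0],
    [-0.218, -0.12, 0.14, 0, 0.003, -0.003, 0],
    [-0.218, -0.145, 0.17, 0, 0.003, -0.003, 0],
    [-0.218, -0.162, 0.19, 0, 0.003, -0.003, 0],
    [-0.218, -0.171, 0.2, 0, 0.003, -0.003, 0],
    [-0.218, -0.171, 0.2, 0, 0.003, -0.003, 0]
  ]
}}

```text
time: 20.15
tool_pos: [0.6542, 0.0027, 0.384]
tcp_rot: [0.295, 1.552, -0.295]
wrist_force: [-0.4, -0.4, -0.6]
width: 0.093
```

```bash
python3 - <<'E'
from h import *
s=monitor.read_state();print(s['tool_pos'],s['wrist_force'],s['width'])
seq(0,-.018,-.036,.157)
im=snap('side');cv2.imwrite('pics/f2.png',cv2.resize(im[60:285,200:360],(568,800),interpolation=2)[:600])
f=lambda p:(proj('side',p)-[200,60])*3.55
T=s['tool_pos'];print('foot pred',f(T-[0,0,.1564]),'tip',f(T+[0,0,.0436]))
for c in((.046,.059),(.046,-.059),(-.046,-.059),(-.046,.059)):print(f([*potw(*c),.126]))
E
```

```text
[0.65418647 0.00269267 0.38402838] [-0.35369052 -0.43680705 -0.6439713 ] 0.092963696031393
to [0.654  0.0042]
[-0.001, 0.0, 0.0, -0.004, -0.001, 0.0, 10]
[-0.001, 0.0013, -0.0007, -0.004, -0.001, 0.0, 10]
[0.221, 0.0014, -0.0005, -0.004, -0.001, 0.0, 10]
foot pred [231.92602417 373.32382663] tip [213.0229837   97.36062489]
[286.95956527 596.58484493]
[153.87823603 525.63542391]
[240.1637416  458.38748188]
[370.3318952  522.62458801]
```

View pics/f2.png

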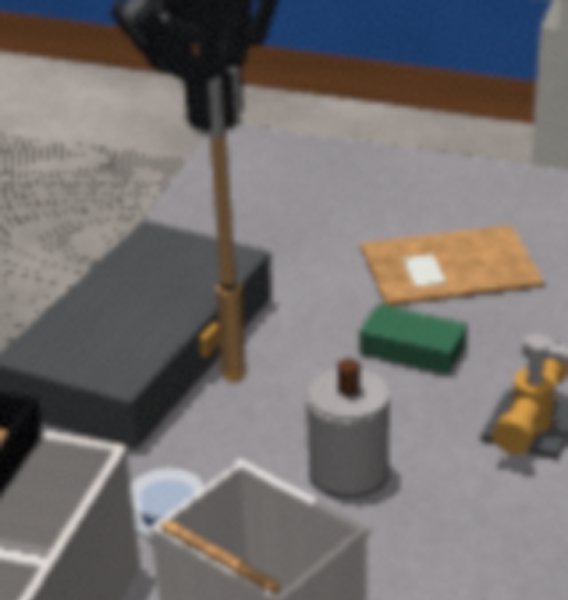

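Float 1 hangs straight, with its foot at (232,380) where predicted. The lid sits on the tin and the pot corners match (view 14 of 16). Lowering.

{"fn": "jog_arm", "kwargs": {
  "rows": [
    [0.03, 0.002, 0, 0, 0, 0, 0],
    [0.07, 0.002, 0, 0, 0, 0, 0],
    [0.11, 0.002, 0, 0, 0, 0, 0],
    [0.15, 0.002, 0, 0, 0, 0, 0],
    [0.19, 0.002, 0, 0, 0, 0, 0],
    [0.21, 0.002, 0, 0, 0, 0, 0],
    [0.221, 0.002, 0, 0, 0, 0, 0],
    [0.221, 0.002, 0, 0, 0, 0, 0]
  ]
}}

```text
time: 21.0
tool_pos: [0.6537, 0.0076, 0.163]
tcp_rot: [0.293, 1.553, -0.292]
wrist_force: [0.2, 0.2, 0.2]
width: 0.098
```

{"fn": "jog_arm", "kwargs": {
  "rows": [
    [0.002, 0, 0, 0, 0, 0, 0],
    [0.004, 0, 0, 0, 0, 0, 0],
    [0.004, 0, 0, 0, 0, 0, 0]
  ]
}}

```text
time: 21.3
tool_pos: [0.6546, 0.0079, 0.1605]
tcp_rot: [0.294, 1.55, -0.291]
wrist_force: [0.6, -0.3, 2.3]
width: 0.097
```

{"fn": "jog_arm", "kwargs": {
  "rows": [
    [-0.002, 0, 0, 0, 0, 0, 0],
    [-0.0015, 0.0125, 0, 0, 0, -0.08, 0],
    [0, 0.025, 0, 0, 0, -0.16, 0],
    [0.0025, 0.037, 0, 0, 0, -0.24, 0],
    [0.006, 0.049, 0, 0, 0, -0.32, 0],
    [0.006, 0.049, 0, 0, 0, -0.32, 0],
    [0.006, 0.049, 0, 0, 0, -0.32, 0]
  ]
}}

```text
time: 22.0
tool_pos: [0.6733, 0.0548, 0.1551]
tcp_rot: [0.043, 1.595, -0.539]
wrist_force: [1.0, 0.9, 2.3]
width: 0.093
```

{"fn": "jog_arm", "kwargs": {
  "rows": [
    [0, 0, 0, 0, 0, 0, 15],
    [0, 0, 0, 0, 0, 0, 25],
    [0, 0, 0, 0, 0, 0, 30],
    [0, 0, 0, 0, 0, 0, 30],
    [0, 0, 0, 0, 0, 0, 30]
  ]
}}

```text
time: 22.5
tool_pos: [0.6731, 0.0543, 0.155]
tcp_rot: [0.043, 1.595, -0.54]
wrist_force: [1.1, -0.5, -0.4]
width: 0.303
```

```bash
python3 - <<'E'
from h import *
s=monitor.read_state();print(s['tool_pos'],s['wrist_force'],s['width'],s['q'].round(2))
im=snap('side');cv2.imwrite('pics/f3.png',cv2.resize(im[130:270,200:340],(600,600),interpolation=2))
E
```

```text
[0.67311116 0.05425215 0.15504481] [ 1.14053867 -0.45544069 -0.39424035] 0.30318874706456383 [ 0.19  0.42  1.53 -0.27  1.37 -0.93]
```

View pics/f3.png

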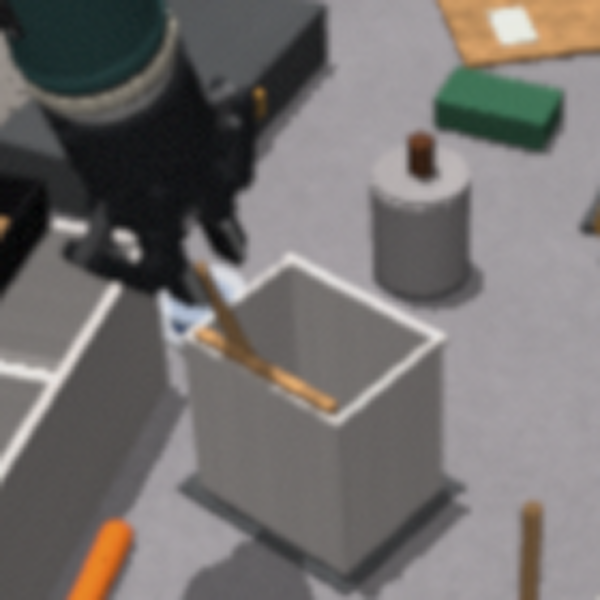

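{"fn": "jog_arm", "kwargs": {
  "rows": [
    [-0.02, 0, 0, 0, 0, 0, 30],
    [-0.05, 0, 0, 0, 0, 0, 35],
    [-0.09, 0, 0, 0, 0, 0, 40],
    [-0.13, 0, 0, 0, 0, 0, 45],
    [-0.14, 0.02, 0, 0, 0, 0.16, 55],
    [-0.14, 0.04, 0, 0, 0, 0.32, 55],
    [-0.14, 0.04, 0, 0, 0, 0.32, 55]
  ]
}}

```text
time: 23.25
tool_pos: [0.7028, 0.1294, 0.2771]
tcp_rot: [0.297, 1.547, -0.289]
wrist_force: [-0.3, -0.7, -0.4]
width: 0.551
```

```bash
python3 - <<'E'
from h import *
h.PC=None if 0 else None
E
sed -i 's/PC=np.array(\[.627,.034\])/PC=np.array([.627,.036])/' h.py
cat >> h.py <<'E'
def float_lines():
    "brown stem pixels near the pot in the side view"
    im=snap('side');g=im.astype(int);b,gg,r=g[...,0],g[...,1],g[...,2]
    m=((r-b>35)).astype(np.uint8);return im,m
E
python3 - <<'E'
from h import *
s=monitor.read_state();print(s['tool_pos'],s['tcp_rot'])
plan([(.459,.2115,.30,68.7,55)])
f=lambda x,y,z:(proj('side',[*potw(x,y),z])-[200,130])*(600/140)
for y in(-.052,-.036,-.02):print(y,'cork',f(.036,y,.132).round(),'axis contact',f(.031,y,.132).round(),'tip',f(.052,y,.192).round())
im,m=float_lines();t=snap('top')
for n,i in(('side',m[180:230,236:282]),):
    for row in i[::2]:print(''.join('#' if v else '.' for v in row))
g=t.astype(int);i=(g[...,2]-g[...,0]>35)[150:190,265:325]
for row in i[::2]:print(''.join('#' if v else '.' for v in row))
E
```

```text
[0.7028071  0.12939683 0.27705785] [ 0.29651595  1.54682903 -0.2892048 ]
[-0.0238, -0.0124, -0.2569, -0.002, 0.003, -0.005, 55]
-0.052 cork [205. 325.] axis contact [211. 320.] tip [176. 257.]
-0.036 cork [226. 336.] axis contact [232. 331.] tip [198. 269.]
-0.02 cork [247. 347.] axis contact [253. 342.] tip [220. 280.]
..............................................
..............................................
..............................................
..............................................
..............................................
..............................................
........#####.................................
.........####.................................
...........##.................................
.............#................................
..............#...............................
...............##.............................
...............###............................
..........###....##...........................
..........##########..........................
............##########........................
................########..
[... 1023 characters left out ...]
......####.........####.....................
.....................####............#####..................
....................####...............####.................
...................####................#####................
..................####....................####..............
.................####.......................####............
................####..........................###...........
................###.........................................
...............###..........................................
..............####..........................................Traceback (most recent call last):
  File "<stdin>", line 2, in <module>
NameError: name 'h' is not defined
```

{"fn": "jog_arm", "kwargs": {
  "rows": [
    [-0.024, -0.002, -0.04, 0, 0, 0, 55],
    [-0.024, -0.005, -0.09, 0, 0, 0, 55],
    [-0.024, -0.008, -0.14, 0, 0, 0, 55],
    [-0.024, -0.01, -0.19, 0, 0, 0, 55],
    [-0.024, -0.012, -0.235, 0, 0, 0, 55],
    [-0.024, -0.0125, -0.257, 0, 0, 0, 55],
    [-0.024, -0.0125, -0.257, 0, 0, 0, 55],
    [-0.024, -0.0125, -0.257, 0, 0, 0, 55]
  ]
}}

```text
time: 24.15
tool_pos: [0.4578, 0.2109, 0.2991]
tcp_rot: [0.29, 1.551, -0.293]
wrist_force: [1.0, 0.8, -0.2]
width: 0.551
```

```bash
python3 - <<'E'
from h import *
s=monitor.read_state();print(s['tool_pos'],s['wrist_force'])
plan([(.459,.2115,.165,68.7,55)])
E
```

```text
[0.45784383 0.21087173 0.29908115] [ 0.9807339   0.82038931 -0.17291638]
[0.1341, 0.0013, 0.0007, 0.0, 0.001, 0.002, 55]
```

{"fn": "jog_arm", "kwargs": {
  "rows": [
    [0.04, 0.001, 0.001, 0, 0.001, 0.002, 55],
    [0.08, 0.001, 0.001, 0, 0.001, 0.002, 55],
    [0.115, 0.001, 0.001, 0, 0.001, 0.002, 55],
    [0.134, 0.001, 0.001, 0, 0.001, 0.002, 55],
    [0.134, 0.001, 0.001, 0, 0.001, 0.002, 55],
    [0.134, 0.001, 0.001, 0, 0.001, 0.002, 20],
    [0.134, 0.001, 0.001, 0, 0.001, 0.002, 0],
    [0.134, 0.001, 0.001, 0, 0.001, 0.002, 0],
    [0.134, 0.001, 0.001, 0, 0.001, 0.002, 0],
    [0.134, 0.001, 0.001, 0, 0.001, 0.002, 0]
  ],
  "force": 40
}}

```text
time: 25.15
tool_pos: [0.4605, 0.2116, 0.1671]
tcp_rot: [0.293, 1.548, -0.29]
wrist_force: [-0.4, 0.0, 6.2]
width: 0.095
```

```bash
python3 - <<'E'
from h import *
s=monitor.read_state();print(s['tool_pos'],s['wrist_force'],s['width'])
seq(0,-.018,-.012,.157)
E
```

```text
[0.460511   0.21164034 0.16705017] [-0.4135761   0.02037607  6.2197777 ] 0.09530165106836003
to [0.6316 0.0149]
[-0.2179, 0.0005, 0.0006, 0.0, 0.003, -0.002, 10]
[-0.2176, -0.1207, 0.2315, 0.0, 0.003, -0.002, 10]
[0.0044, -0.1212, 0.2309, 0.0, 0.003, -0.002, 10]
```

{"fn": "jog_arm", "kwargs": {
  "rows": [
    [-0.03, 0, 0, 0, 0, 0, 0],
    [-0.07, 0, 0, 0, 0.001, 0, 0],
    [-0.11, 0, 0, 0, 0.002, 0, 0],
    [-0.15, 0, 0, 0, 0.003, 0, 0],
    [-0.19, 0, 0, 0, 0.003, -0.002, 0],
    [-0.218, 0, 0, 0, 0.003, -0.002, 0],
    [-0.218, -0.012, 0.023, 0, 0.003, -0.002, 0],
    [-0.218, -0.028, 0.053, 0, 0.003, -0.002, 0],
    [-0.218, -0.045, 0.085, 0, 0.003, -0.002, 0],
    [-0.218, -0.062, 0.118, 0, 0.003, -0.002, 0],
    [-0.218, -0.079, 0.15, 0, 0.003, -0.002, 0],
    [-0.218, -0.095, 0.182, 0, 0.003, -0.002, 0],
    [-0.218, -0.11, 0.212, 0, 0.003, -0.002, 0],
    [-0.218, -0.121, 0.2315, 0, 0.003, -0.002, 0],
    [-0.218, -0.121, 0.2315, 0, 0.003, -0.002, 0],
    [-0.218, -0.121, 0.2315, 0, 0.003, -0.002, 0]
  ]
}}

```text
time: 26.75
tool_pos: [0.6313, 0.0147, 0.385]
tcp_rot: [0.293, 1.553, -0.292]
wrist_force: [0.9, 0.9, -0.6]
width: 0.091
```

```bash
python3 - <<'E'
from h import *
s=monitor.read_state();print(s['tool_pos'],s['wrist_force'],s['width'])
p=potw(-.018,-.012);plan([(*p,.1605,68.7,0)])
im,m=float_lines();i=m[60:185,220:290]
for row in i[::4]:print(''.join('#' if v else '.' for v in row))
print(proj('side',s['tool_pos']-[0,0,.157])-[220,60])
E
```

```text
[0.63125377 0.01471618 0.38498083] [ 0.90184595  0.88197012 -0.59405036] 0.09123194503131907
[0.2245, 0.0002, 0.0007, 0.0, -0.002, 0.0, 0]
......................................................................
......................................................................
#############.........................................................
#######################...............................................
###########################.................................##########
..........................................................############
..........................................................############
......................................................................
......................................................................
......................................................................
......................................................................
.................................................##...................
.................................................##...................
......................................
[... 638 characters left out ...]
............######...............
......................................####........#####...............
....................................#####.........#####...............
...................................................####...............
...................................................#####..............
...................................................#####..............
......................................................................
......................................................................
......................................................................
......................................................................
[ 52.91328027 109.51864895]
```

Float 3 hangs as predicted. Lower to just off the floor, tilt about the foot, release.

{"fn": "jog_arm", "kwargs": {
  "rows": [
    [0.03, 0, 0, 0, 0, 0, 0],
    [0.07, 0, 0, 0, 0, 0, 0],
    [0.11, 0, 0.001, 0, 0, 0, 0],
    [0.15, 0, 0.001, 0, 0, 0, 0],
    [0.19, 0, 0.001, 0, 0, 0, 0],
    [0.21, 0, 0.001, 0, 0, 0, 0],
    [0.2225, 0, 0.001, 0, 0, 0, 0],
    [0.2225, 0, 0.001, 0, 0, 0, 0],
    [0.2225, 0, 0.001, 0, 0, 0, 0]
  ]
}}

```text
time: 27.7
tool_pos: [0.6324, 0.0157, 0.1644]
tcp_rot: [0.292, 1.55, -0.29]
wrist_force: [0.1, 0.9, -0.5]
width: 0.096
```

{"fn": "jog_arm", "kwargs": {
  "rows": [
    [0.0005, 0.0125, 0, 0, 0, -0.08, 0],
    [0.002, 0.025, 0, 0, 0, -0.16, 0],
    [0.0045, 0.037, 0, 0, 0, -0.24, 0],
    [0.008, 0.049, 0, 0, 0, -0.32, 0],
    [0.008, 0.049, 0, 0, 0, -0.32, 0],
    [0.008, 0.049, 0, 0, 0, -0.32, 0]
  ]
}}

```text
time: 28.3
tool_pos: [0.6509, 0.0625, 0.1572]
tcp_rot: [0.041, 1.594, -0.537]
wrist_force: [-0.5, -0.1, -0.2]
width: 0.094
```

{"fn": "jog_arm", "kwargs": {
  "rows": [
    [0, 0, 0, 0, 0, 0, 15],
    [0, 0, 0, 0, 0, 0, 25],
    [0, 0, 0, 0, 0, 0, 30],
    [0, 0, 0, 0, 0, 0, 30],
    [0, 0, 0, 0, 0, 0, 30],
    [-0.02, 0, 0, 0, 0, 0, 30],
    [-0.05, 0, 0, 0, 0, 0, 35],
    [-0.09, 0, 0, 0, 0, 0, 40],
    [-0.13, 0, 0, 0, 0, 0, 45],
    [-0.14, 0.02, 0, 0, 0, 0.16, 55],
    [-0.14, 0.04, 0, 0, 0, 0.32, 55],
    [-0.14, 0.04, 0, 0, 0, 0.32, 55]
  ]
}}

```text
time: 29.5
tool_pos: [0.6802, 0.1376, 0.2792]
tcp_rot: [0.294, 1.547, -0.287]
wrist_force: [-1.7, -0.3, -0.2]
width: 0.553
```

```bash
python3 - <<'E'
from h import *
s=monitor.read_state();print(s['tool_pos'],s['tcp_rot'])
plan([(.5025,.3068,.30,68.7,55)])
im,m=float_lines()
for row in m[180:230:2,236:282]:print(''.join('#' if v else '.' for v in row))
for y in(-.036,-.012,.012,.036):print(y,proj('side',[*potw(.052,y),.192])-[236,180])
E
```

```text
[0.68022807 0.13761248 0.27917742] [ 0.29434906  1.5467215  -0.28696286]
[-0.0211, 0.0934, -0.2269, 0.001, 0.003, -0.005, 55]
..............................................
..............................................
..............................................
..............................................
..............................................
..............................................
........#####.................................
.........####.................................
...........##....###..........................
.............#..#####.........................
..............##.####.........................
...............##..####.......................
...............####.####......................
..........###....###.####.....................
..........###########..###....................
............##########..###...................
................############..................
....................#########.................
.......................########...............
..........................#########...........
..............................########........
.................................########.....
.....................................######...
..............................................
..............................................
-0.036 [10.15049905 12.66279949]
-0.012 [17.93392672 16.64446302]
0.012 [25.87357571 20.70604259]
0.036 [33.974197   24.84996859]
```

Both lean properly, with tips where predicted. Next float 2.

{"fn": "jog_arm", "kwargs": {
  "rows": [
    [-0.021, 0.01, -0.03, 0, 0, -0.005, 55],
    [-0.021, 0.03, -0.07, 0, 0.003, -0.005, 55],
    [-0.021, 0.045, -0.11, 0, 0.003, -0.005, 55],
    [-0.021, 0.062, -0.15, 0, 0.003, -0.005, 55],
    [-0.021, 0.08, -0.19, 0, 0.003, -0.005, 55],
    [-0.021, 0.0935, -0.227, 0, 0.003, -0.005, 55],
    [-0.021, 0.0935, -0.227, 0, 0.003, -0.005, 55],
    [-0.021, 0.0935, -0.227, 0, 0.003, -0.005, 55]
  ]
}}

```text
time: 30.35
tool_pos: [0.5009, 0.3061, 0.2984]
tcp_rot: [0.284, 1.553, -0.294]
wrist_force: [0.8, -0.1, -0.3]
width: 0.553
```

```bash
python3 - <<'E'
from h import *
s=monitor.read_state();print(s['tool_pos'],s['wrist_force'])
plan([(.5025,.3068,.165,68.7,55)])
E
```

```text
[0.50090906 0.30607595 0.29836613] [ 0.77094304 -0.07734811 -0.32821118]
[0.1334, 0.0021, 0.0013, 0.003, -0.001, 0.006, 55]
```

{"fn": "jog_arm", "kwargs": {
  "rows": [
    [0.04, 0.001, 0.001, 0.003, 0, 0.006, 55],
    [0.08, 0.002, 0.001, 0.003, 0, 0.006, 55],
    [0.115, 0.002, 0.001, 0.003, 0, 0.006, 55],
    [0.1335, 0.002, 0.001, 0.003, 0, 0.006, 55],
    [0.1335, 0.002, 0.001, 0.003, 0, 0.006, 55],
    [0.1335, 0.002, 0.001, 0.003, 0, 0.006, 20],
    [0.1335, 0.002, 0.001, 0.003, 0, 0.006, 0],
    [0.1335, 0.002, 0.001, 0.003, 0, 0.006, 0],
    [0.1335, 0.002, 0.001, 0.003, 0, 0.006, 0],
    [0.1335, 0.002, 0.001, 0.003, 0, 0.006, 0]
  ],
  "force": 40
}}

```text
time: 31.35
tool_pos: [0.5034, 0.3075, 0.167]
tcp_rot: [0.293, 1.549, -0.29]
wrist_force: [-0.3, 0.8, 6.0]
width: 0.093
```

```bash
python3 - <<'E'
from h import *
s=monitor.read_state();print(s['tool_pos'],s['wrist_force'],s['width'])
seq(0,-.018,.012,.157)
E
```

```text
[0.50343102 0.30750291 0.16704655] [-0.33841037  0.75502924  5.95387214] 0.09325844504808686
to [0.6093 0.0236]
[-0.218, 0.0005, 0.0004, 0.0, 0.002, -0.002, 10]
[-0.2182, -0.2256, 0.202, 0.0, 0.002, -0.002, 10]
[0.0038, -0.2262, 0.2017, 0.0, 0.002, -0.002, 10]
```

{"fn": "jog_arm", "kwargs": {
  "rows": [
    [-0.03, 0, 0, 0, 0, 0, 0],
    [-0.07, 0, 0, 0, 0.001, 0, 0],
    [-0.11, 0, 0, 0, 0.002, 0, 0],
    [-0.15, 0, 0, 0, 0.002, 0, 0],
    [-0.19, 0, 0, 0, 0.002, -0.002, 0],
    [-0.218, 0, 0, 0, 0.002, -0.002, 0],
    [-0.218, -0.022, 0.02, 0, 0.002, -0.002, 0],
    [-0.218, -0.05, 0.045, 0, 0.002, -0.002, 0],
    [-0.218, -0.078, 0.07, 0, 0.002, -0.002, 0],
    [-0.218, -0.106, 0.095, 0, 0.002, -0.002, 0],
    [-0.218, -0.134, 0.12, 0, 0.002, -0.002, 0],
    [-0.218, -0.162, 0.145, 0, 0.002, -0.002, 0],
    [-0.218, -0.19, 0.17, 0, 0.002, -0.002, 0],
    [-0.218, -0.212, 0.19, 0, 0.002, -0.002, 0],
    [-0.218, -0.226, 0.202, 0, 0.002, -0.002, 0],
    [-0.218, -0.226, 0.202, 0, 0.002, -0.002, 0],
    [-0.218, -0.226, 0.202, 0, 0.002, -0.002, 0]
  ]
}}

```text
time: 33.05
tool_pos: [0.6089, 0.0238, 0.3847]
tcp_rot: [0.293, 1.552, -0.291]
wrist_force: [0.0, -0.6, -0.2]
width: 0.098
```

```bash
python3 - <<'E'
from h import *
s=monitor.read_state();print(s['tool_pos'],s['wrist_force'],s['width'])
p=potw(-.018,.012);plan([(*p,.1605,68.7,0)])
im,m=float_lines();i=m[60:215,220:290]
for row in i[40::4]:print(''.join('#' if v else '.' for v in row))
print(proj('side',s['tool_pos']-[0,0,.157])-[220,100])
E
```

```text
[0.60888434 0.0237601  0.38468957] [ 0.03665454 -0.59544718 -0.24426194] 0.09799089673775177
[0.2242, -0.0003, 0.0007, 0.0, -0.001, -0.001, 0]
......................................................................
......................................................................
.........................................................###..........
.........................................................###..........
.........................................................###..........
..........................................................##..........
..........................................................##..........
..........................................................###.........
..........................................................###.........
..........................................................###.........
...........................................................##.........
...........................................................##.........
.........................................................##...##......
..................................
[... 427 characters left out ...]
...................................
......................................................................
......................................................................
......................................................................
........................#####.........................................
...........................##....###..................................
..............................##..###.................................
................................###.####..............................
..........................###########..###............................
................................############..........................
[60.85270387 73.41781522]
```

{"fn": "jog_arm", "kwargs": {
  "rows": [
    [0.03, 0, 0, 0, 0, 0, 0],
    [0.07, 0, 0, 0, 0, 0, 0],
    [0.11, 0, 0.001, 0, 0, 0, 0],
    [0.15, 0, 0.001, 0, 0, 0, 0],
    [0.19, 0, 0.001, 0, 0, 0, 0],
    [0.21, 0, 0.001, 0, 0, 0, 0],
    [0.2225, 0, 0.001, 0, 0, 0, 0],
    [0.2225, 0, 0.001, 0, 0, 0, 0],
    [0.2225, 0, 0.001, 0, 0, 0, 0]
  ]
}}

```text
time: 34.0
tool_pos: [0.6102, 0.0251, 0.1635]
tcp_rot: [0.291, 1.55, -0.289]
wrist_force: [0.1, -0.7, -0.0]
width: 0.095
```

{"fn": "jog_arm", "kwargs": {
  "rows": [
    [0.0005, 0.0125, 0, 0, 0, -0.08, 0],
    [0.002, 0.025, 0, 0, 0, -0.16, 0],
    [0.0045, 0.037, 0, 0, 0, -0.24, 0],
    [0.008, 0.049, 0, 0, 0, -0.32, 0],
    [0.008, 0.049, 0, 0, 0, -0.32, 0],
    [0.008, 0.049, 0, 0, 0, -0.32, 0]
  ]
}}

```text
time: 34.6
tool_pos: [0.6284, 0.072, 0.1559]
tcp_rot: [0.04, 1.595, -0.536]
wrist_force: [0.4, -0.6, -0.0]
width: 0.095
```

{"fn": "jog_arm", "kwargs": {
  "rows": [
    [0, 0, 0, 0, 0, 0, 15],
    [0, 0, 0, 0, 0, 0, 25],
    [0, 0, 0, 0, 0, 0, 30],
    [0, 0, 0, 0, 0, 0, 30],
    [0, 0, 0, 0, 0, 0, 30],
    [-0.02, 0, 0, 0, 0, 0, 30],
    [-0.05, 0, 0, 0, 0, 0, 35],
    [-0.09, 0, 0, 0, 0, 0, 40],
    [-0.13, 0, 0, 0, 0, 0, 45],
    [-0.14, 0.02, 0, 0, 0, 0.16, 55],
    [-0.14, 0.04, 0, 0, 0, 0.32, 55],
    [-0.14, 0.04, 0, 0, 0, 0.32, 55]
  ]
}}

```text
time: 35.8
tool_pos: [0.6577, 0.1472, 0.2779]
tcp_rot: [0.294, 1.548, -0.286]
wrist_force: [-0.5, -0.2, -0.1]
width: 0.55
```

```bash
python3 - <<'E'
from h import *
s=monitor.read_state();print(s['tool_pos'],s['tcp_rot'])
plan([(.4328,.2805,.30,68.7,55)])
im,m=float_lines()
for row in m[186:230:2,236:282]:print(''.join('#' if v else '.' for v in row))
E
```

```text
[0.6577455  0.14716069 0.2778591 ] [ 0.29366319  1.54757077 -0.28576574]
[-0.0226, 0.0432, -0.2579, 0.002, 0.003, -0.006, 55]
..............................................
..............................................
..............................................
........#####.................................
.........####.................................
...........##....###..........................
.............#..#####.........................
..............##..###...####..................
...............##..##########.................
...............####.#########.................
..........###....###.#####.###................
..........###########..###..###...............
............##########..###..###..............
................############..###.............
....................##############............
.......................############...........
..........................##########..........
..............................########........
.................................########.....
.....................................######...
..............................................
..............................................
```

{"fn": "jog_arm", "kwargs": {
  "rows": [
    [-0.022, 0.007, -0.04, 0, 0, -0.005, 55],
    [-0.022, 0.014, -0.085, 0, 0.003, -0.005, 55],
    [-0.022, 0.021, -0.13, 0, 0.003, -0.005, 55],
    [-0.022, 0.029, -0.175, 0, 0.003, -0.005, 55],
    [-0.022, 0.037, -0.22, 0, 0.003, -0.005, 55],
    [-0.022, 0.0435, -0.2585, 0, 0.003, -0.005, 55],
    [-0.022, 0.0435, -0.2585, 0, 0.003, -0.005, 55],
    [-0.022, 0.0435, -0.2585, 0, 0.003, -0.005, 55]
  ]
}}

```text
time: 36.65
tool_pos: [0.4309, 0.28, 0.2984]
tcp_rot: [0.284, 1.554, -0.293]
wrist_force: [-0.7, 0.4, -0.7]
width: 0.546
```

```bash
python3 - <<'E'
from h import *
s=monitor.read_state();print(s['tool_pos'],s['wrist_force'])
plan([(.4328,.2805,.165,68.7,55)])
E
```

```text
[0.43092553 0.27997709 0.29839107] [-0.74542211  0.37854765 -0.69047242]
[0.1334, 0.0019, 0.0017, 0.004, -0.001, 0.006, 55]
```

{"fn": "jog_arm", "kwargs": {
  "rows": [
    [0.04, 0.001, 0.001, 0.003, 0, 0.006, 55],
    [0.08, 0.002, 0.0015, 0.003, 0, 0.006, 55],
    [0.115, 0.002, 0.0015, 0.003, 0, 0.006, 55],
    [0.1335, 0.002, 0.0015, 0.003, 0, 0.006, 55],
    [0.1335, 0.002, 0.0015, 0.003, 0, 0.006, 55],
    [0.1335, 0.002, 0.0015, 0.003, 0, 0.006, 20],
    [0.1335, 0.002, 0.0015, 0.003, 0, 0.006, 0],
    [0.1335, 0.002, 0.0015, 0.003, 0, 0.006, 0],
    [0.1335, 0.002, 0.0015, 0.003, 0, 0.006, 0],
    [0.1335, 0.002, 0.0015, 0.003, 0, 0.006, 0]
  ],
  "force": 40
}}

```text
time: 37.65
tool_pos: [0.4339, 0.2814, 0.1669]
tcp_rot: [0.293, 1.55, -0.288]
wrist_force: [0.4, -0.5, 6.0]
width: 0.097
```

```bash
python3 - <<'E'
from h import *
s=monitor.read_state();print(s['tool_pos'],s['wrist_force'],s['width'])
seq(0,-.018,.036,.157)
E
```

```text
[0.43386413 0.28136976 0.16686459] [ 0.39227502 -0.54645303  6.038953  ] 0.09714757642812225
to [0.5869 0.0323]
[-0.2181, 0.0007, 0.0002, 0.001, 0.001, -0.003, 10]
[-0.2184, -0.1761, 0.2331, 0.001, 0.001, -0.003, 10]
[0.0036, -0.1768, 0.2328, 0.001, 0.001, -0.003, 10]
```

{"fn": "jog_arm", "kwargs": {
  "rows": [
    [-0.03, 0, 0, 0, 0, 0, 0],
    [-0.07, 0, 0, 0, 0.001, 0, 0],
    [-0.11, 0, 0, 0, 0.001, 0, 0],
    [-0.15, 0, 0, 0, 0.001, 0, 0],
    [-0.19, 0, 0, 0, 0.001, -0.003, 0],
    [-0.218, 0, 0, 0, 0.001, -0.003, 0],
    [-0.218, -0.017, 0.023, 0, 0.001, -0.003, 0],
    [-0.218, -0.04, 0.053, 0, 0.001, -0.003, 0],
    [-0.218, -0.064, 0.085, 0, 0.001, -0.003, 0],
    [-0.218, -0.088, 0.117, 0, 0.001, -0.003, 0],
    [-0.218, -0.112, 0.149, 0, 0.001, -0.003, 0],
    [-0.218, -0.136, 0.18, 0, 0.001, -0.003, 0],
    [-0.218, -0.16, 0.211, 0, 0.001, -0.003, 0],
    [-0.218, -0.176, 0.233, 0, 0.001, -0.003, 0],
    [-0.218, -0.176, 0.233, 0, 0.001, -0.003, 0],
    [-0.218, -0.176, 0.233, 0, 0.001, -0.003, 0]
  ]
}}

```text
time: 39.25
tool_pos: [0.5867, 0.0321, 0.3841]
tcp_rot: [0.292, 1.552, -0.291]
wrist_force: [-0.3, 0.2, -0.6]
width: 0.092
```

```bash
python3 - <<'E'
from h import *
s=monitor.read_state();print(s['tool_pos'],s['wrist_force'],s['width'])
p=potw(-.018,.036);plan([(*p,.1605,68.7,0)])
im,m=float_lines();i=m[60:215,230:310]
for row in i[40::5]:print(''.join('#' if v else '.' for v in row))
print(proj('side',s['tool_pos']-[0,0,.157])-[230,100])
E
```

```text
[0.58670671 0.03214431 0.38407263] [-0.30164017  0.22877312 -0.55010928] 0.09249364177005445
[0.2236, 0.0002, 0.0004, 0.0, -0.001, 0.0, 0]
................................................................................
................................................................................
................................................................................
.........................................................##.....................
.........................................................##.....................
.........................................................###....................
.........................................................###............########
.........................................................###..............######
.........................................................###................####
.........................................................###...................#
..............................#...........................##....................
..........................######........................#####.........
[... 227 characters left out ...]
...#####..................
.........................................................#####..................
................................................................................
................................................................................
................................................................................
................###.............................................................
....................#...###...####..............................................
......................###..########.............................................
..................##########..###..###..........................................
[58.95722601 77.32452962]
```

{"fn": "jog_arm", "kwargs": {
  "rows": [
    [0.03, 0, 0, 0, 0, 0, 0],
    [0.07, 0, 0, 0, 0, 0, 0],
    [0.11, 0, 0.001, 0, 0, 0, 0],
    [0.15, 0, 0.001, 0, 0, 0, 0],
    [0.19, 0, 0.001, 0, 0, 0, 0],
    [0.21, 0, 0.001, 0, 0, 0, 0],
    [0.2215, 0, 0.001, 0, 0, 0, 0],
    [0.2215, 0, 0.001, 0, 0, 0, 0],
    [0.2215, 0, 0.001, 0, 0, 0, 0]
  ]
}}

```text
time: 40.2
tool_pos: [0.5878, 0.0334, 0.1641]
tcp_rot: [0.29, 1.55, -0.289]
wrist_force: [0.4, -0.5, 0.5]
width: 0.092
```

{"fn": "jog_arm", "kwargs": {
  "rows": [
    [0.0005, 0.0125, 0, 0, 0, -0.08, 0],
    [0.002, 0.025, 0, 0, 0, -0.16, 0],
    [0.0045, 0.037, 0, 0, 0, -0.24, 0],
    [0.008, 0.049, 0, 0, 0, -0.32, 0],
    [0.008, 0.049, 0, 0, 0, -0.32, 0],
    [0.008, 0.049, 0, 0, 0, -0.32, 0]
  ]
}}

```text
time: 40.8
tool_pos: [0.606, 0.0803, 0.1566]
tcp_rot: [0.039, 1.594, -0.537]
wrist_force: [0.4, -0.2, -0.9]
width: 0.097
```

{"fn": "jog_arm", "kwargs": {
  "rows": [
    [0, 0, 0, 0, 0, 0, 15],
    [0, 0, 0, 0, 0, 0, 25],
    [0, 0, 0, 0, 0, 0, 30],
    [0, 0, 0, 0, 0, 0, 30],
    [0, 0, 0, 0, 0, 0, 30],
    [-0.02, 0, 0, 0, 0, 0, 30],
    [-0.05, 0, 0, 0, 0, 0, 35],
    [-0.09, 0, 0, 0, 0, 0, 40],
    [-0.13, 0, 0, 0, 0, 0, 45],
    [-0.14, 0.02, 0, 0, 0, 0.16, 45],
    [-0.16, 0.04, 0, 0, 0, 0.32, 40],
    [-0.16, 0.04, 0, 0, 0, 0.32, 35]
  ]
}}

```text
time: 42.0
tool_pos: [0.6389, 0.1621, 0.3002]
tcp_rot: [0.294, 1.543, -0.284]
wrist_force: [0.1, -0.7, 0.7]
width: 0.346
```

```bash
python3 - <<'E'
from h import *
s=monitor.read_state();print(s['tool_pos'],s['tcp_rot'],s['q'].round(2))
im,m=float_lines()
for row in m[186:230:2,236:282]:print(''.join('#' if v else '.' for v in row))
g=im[140:200,282:316].astype(int)
print('lid');[print(''.join('#' if (p[2]-p[0]>10 and p.sum()<300) else ('o' if p.sum()>290 else '.') for p in row)) for row in g[::2]]
print(proj('side',[.6285,-.185,.098])-[282,140])
E
```

```text
[0.63893918 0.16212978 0.30020255] [ 0.29397349  1.54321101 -0.28405437] [ 0.21  0.19  1.53  0.    1.42 -0.99]
..............................................
..............................................
..............................................
........#####.................................
.........####.................................
...........##....###..........................
.............#..#####.........................
..............##..###...####..................
...............##..##########.................
...............####.#########.....#...........
..........###....###.#####.###.######.........
..........###########..###..#########.........
............##########..###..###..####........
................############..###..####.......
....................##############..####......
.......................############..####.....
..........................###########.####....
..............................#########.###...
.................................###########..
.....................................#######..
..............................................
..
[... 424 characters left out ...]
.........
oooooooooooooo#####oooooooooo.....
ooooooooooooo######ooooooooooooooo
ooooooooooooo.#####ooooooooooooooo
ooooooooooooo######ooooooooooooooo
oooooooooooooo#####.oooooooooooooo
oooooooooooooooooooooooooooooooooo
oooooooooooooooooooooooooooooooooo
ooooo.oooooooooooooooooo...ooooooo
ooooo....ooooooooooo.......ooooooo
ooooo......................ooooooo
ooooo......................ooooooo
ooooo......................ooooooo
ooooo......................ooooooo
oooooo.....................ooooooo
oooooo.....................ooooooo
oooooo......................oooooo
oooooo.......................ooooo
ooooooo.......................oooo
ooooooooo...................oooooo
[15.98048791 25.98755378]
```

```bash
sed -i 's/AX=np.array(.*/AX=np.array([.4916,-.2853])/' h.py; python3 - <<'E'
from h import *
plan(arc([-6.6],50,z=.20))
E
```

```text
[0.0965, -0.4853, -0.0387, 2.888, -0.004, -0.007, 50]
```

{"fn": "jog_arm", "kwargs": {
  "rows": [
    [0, -0.03, 0, 0.14, 0, 0, 50],
    [0, -0.06, -0.004, 0.29, 0, 0, 50],
    [0, -0.09, -0.006, 0.43, 0, 0, 50],
    [0, -0.12, -0.009, 0.58, 0, 0, 50],
    [0, -0.15, -0.012, 0.72, 0, 0, 50],
    [0, -0.18, -0.014, 0.87, 0, 0, 50],
    [0, -0.21, -0.016, 1.01, 0, 0, 50],
    [0, -0.24, -0.019, 1.15, 0, 0, 50],
    [0, -0.27, -0.022, 1.3, 0, 0, 50],
    [0, -0.3, -0.024, 1.44, 0, 0, 50],
    [0, -0.33, -0.026, 1.59, 0, 0, 50],
    [0, -0.36, -0.029, 1.73, 0, 0, 50],
    [0, -0.39, -0.031, 1.88, 0, 0, 50],
    [0, -0.42, -0.034, 2.02, 0, 0, 50],
    [0, -0.45, -0.036, 2.17, 0, 0, 50],
    [0, -0.475, -0.038, 2.31, 0, 0, 50],
    [0, -0.485, -0.039, 2.46, 0, 0, 50],
    [0, -0.485, -0.039, 2.6, 0, 0, 50],
    [0, -0.485, -0.039, 2.75, 0, 0, 50],
    [0, -0.485, -0.039, 2.89, 0, 0, 50]
  ]
}}

```text
time: 44.05
tool_pos: [0.4248, -0.2775, 0.2946]
tcp_rot: [-2.156, 0.132, 2.157]
wrist_force: [0.8, -0.1, 0.5]
width: 0.494
```

```bash
python3 - <<'E'
from h import *
s=monitor.read_state();print(s['tool_pos'],s['tcp_rot'],s['q'].round(2))
plan(arc([-6.6],50,z=.13)+arc([-6.6],50,z=.052))
E
```

```text
[ 0.42475023 -0.2775417   0.29460657] [-2.15553285  0.13161347  2.15727742] [-0.63 -0.1   1.84  0.    1.41  1.07]
[0.1646, 0.0003, -0.0025, -0.009, 0.001, 0.002, 50]
[0.2426, 0.0005, -0.0025, -0.009, 0.001, 0.002, 50]
```

{"fn": "jog_arm", "kwargs": {
  "rows": [
    [0.045, 0, -0.0025, -0.009, 0, 0, 50],
    [0.09, 0, -0.0025, -0.009, 0, 0, 50],
    [0.135, 0, -0.0025, -0.009, 0, 0, 50],
    [0.17, 0, -0.0025, -0.009, 0, 0, 50],
    [0.205, 0, -0.0025, -0.009, 0, 0, 50],
    [0.23, 0, -0.0025, -0.009, 0, 0, 50],
    [0.242, 0, -0.0025, -0.009, 0, 0, 50],
    [0.242, 0, -0.0025, -0.009, 0, 0, 50]
  ],
  "force": 20
}}

```text
time: 44.85
tool_pos: [0.4245, -0.2757, 0.0497]
tcp_rot: [-2.152, 0.118, 2.168]
wrist_force: [0.1, 1.0, -0.2]
width: 0.501
```

{"fn": "jog_arm", "kwargs": {
  "rows": [
    [0, 0, 0, 0, 0, 0, 25],
    [0, 0, 0, 0, 0, 0, 20],
    [0, 0, 0, 0, 0, 0, 12],
    [0, 0, 0, 0, 0, 0, 5],
    [0, 0, 0, 0, 0, 0, 5]
  ]
}}

```text
time: 45.35
tool_pos: [0.4252, -0.2777, 0.0511]
tcp_rot: [-2.156, 0.122, 2.168]
wrist_force: [-1.7, -5.1, -1.8]
width: 0.136
```

```bash
python3 - <<'E'
from h import *
s=monitor.read_state();print(s['tool_pos'],s['wrist_force'],s['width'])
plan(arc([-6.6,-3,2,8,14,20,26,32,36,38.4],5,z=s['tool_pos'][2]))
E
```

```text
[ 0.42520074 -0.27768543  0.05113505] [-1.685552   -5.11416335 -1.79939821] 0.13573464362468268
[0.0, -0.0001, -0.0018, 0.001, 0.005, 0.001, 5]
[0.0, 0.004, -0.002, -0.062, 0.005, 0.001, 5]
[0.0, 0.0097, -0.0026, -0.149, 0.005, 0.001, 5]
[0.0, 0.0163, -0.0039, -0.254, 0.005, 0.002, 5]
[-0.0001, 0.0228, -0.006, -0.358, 0.005, 0.002, 5]
[-0.0001, 0.029, -0.0087, -0.463, 0.005, 0.002, 5]
[-0.0001, 0.035, -0.012, -0.568, 0.005, 0.003, 5]
[-0.0001, 0.0405, -0.016, -0.673, 0.005, 0.003, 5]
[-0.0001, 0.044, -0.0189, -0.742, 0.005, 0.003, 5]
[-0.0002, 0.0459, -0.0208, -0.784, 0.005, 0.003, 5]
```

{"fn": "jog_arm", "kwargs": {
  "rows": [
    [0, 0.004, 0, -0.06, 0, 0, 5],
    [0, 0.01, -0.001, -0.15, 0, 0, 5],
    [0, 0.0165, -0.0025, -0.255, 0, 0, 5],
    [0, 0.023, -0.0045, -0.36, 0, 0, 5],
    [0, 0.0295, -0.0075, -0.465, 0, 0, 5],
    [0, 0.0355, -0.011, -0.57, 0, 0, 5],
    [0, 0.041, -0.015, -0.675, 0, 0, 5],
    [0, 0.0445, -0.018, -0.74, 0, 0, 5],
    [0, 0.0465, -0.02, -0.785, 0, 0, 5],
    [0, 0.0465, -0.02, -0.785, 0, 0, 5],
    [0, 0.0465, -0.02, -0.785, 0, 0, 5]
  ]
}}

```text
time: 46.45
tool_pos: [0.4391, -0.3278, 0.0512]
tcp_rot: [1.829, 0.641, -1.84]
wrist_force: [-2.4, -6.0, -6.2]
width: 0.133
```

{"fn": "jog_arm", "kwargs": {
  "rows": [
    [0, 0, 0, 0, 0, 0, 20],
    [0, 0, 0, 0, 0, 0, 35],
    [0, 0, 0, 0, 0, 0, 50],
    [0, 0, 0, 0, 0, 0, 50],
    [-0.03, 0, 0, 0, 0, 0, 50],
    [-0.07, 0, 0, 0, 0, 0, 50],
    [-0.12, 0, 0, 0, 0, 0, 50],
    [-0.17, 0, 0, 0, 0, 0, 50],
    [-0.2, 0.0, -0.05, 0, 0, 0, 50],
    [-0.2, -0.05, -0.1, 0, 0, 0, 50],
    [-0.2, -0.1, -0.14, 0, 0, 0, 50],
    [-0.2, -0.1, -0.14, 0, 0, 0, 50]
  ]
}}

```text
time: 47.65
tool_pos: [0.4881, -0.1598, 0.2515]
tcp_rot: [1.83, 0.641, -1.839]
wrist_force: [0.6, 0.1, 0.3]
width: 0.502
```

```bash
python3 - <<'E'
from h import *
s=monitor.read_state();print(s['tool_pos'],s['wrist_force'])
t=snap('top');im=snap('side')
c,k,P=blob(t,396,225,470,275,lambda b,g,r:(b+g+r)<170)
d=np.linalg.svd(P-c,full_matrices=False)[2][0];A=onz('top',*c,.09);v=A[:2]-AX;th=np.degrees(np.arctan2(-v[1],-v[0]))
B=onz('top',*(c+d*8),.09);w=(B-A)[:2];w*=np.sign(w@v);print('sleeve',c,k,A,'angle by axis',th+6.6,'by line',np.degrees(np.arctan2(-w[1],-w[0]))+6.6)
cv2.imwrite('pics/e1.png',np.vstack([cv2.resize(t[130:280,230:480],(500,300),interpolation=2),cv2.resize(im[110:260,190:440],(500,300),interpolation=2)]))
E
```

```text
[ 0.48807129 -0.15976414  0.25154523] [0.5746054  0.09349314 0.29718914]
sleeve [466.72727273 258.02020202] 99 [ 0.41925336 -0.38683673  0.09      ] angle by axis 61.12948475993357 by line -7.720192526702499
```

View pics/e1.png

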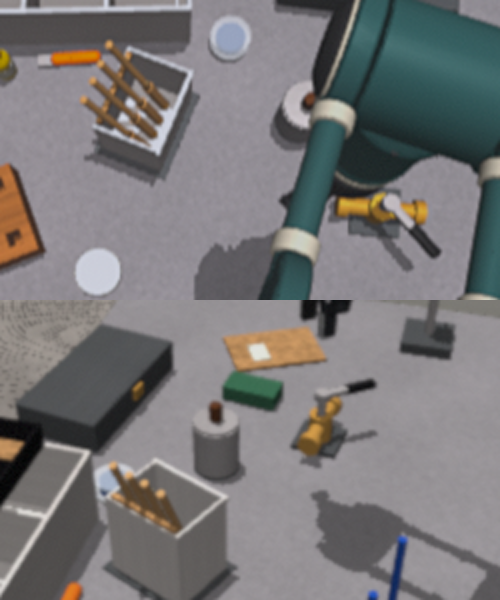

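All four floats lean over the cork, the lid is seated, and the lever is about half-way. I'll measure its angle again with a tighter box, since the arm got into the first one.

```bash
python3 - <<'E'
from h import *
t=snap('top')
for thr in(200,250):
    c,k,P=blob(t,432,238,454,260,lambda b,g,r:(b+g+r)<thr)
    d=np.linalg.svd(P-c,full_matrices=False)[2][0];A=onz('top',*c,.09);v=A[:2]-AX;th=np.degrees(np.arctan2(-v[1],-v[0]))
    B=onz('top',*(c+d*8),.09);w=(B-A)[:2];w*=np.sign(w@v);print('sleeve',c,k,A,np.linalg.norm(v),'angle by axis',th+6.6,'by line',np.degrees(np.arctan2(-w[1],-w[0]))+6.6)
E
```

```text
sleeve [441.94444444 250.41111111] 90 [ 0.43996961 -0.32500557  0.09      ] 0.06513239503968603 angle by axis 44.16153825541506 by line 44.15600600738887
sleeve [441.80701754 250.09649123] 114 [ 0.44078297 -0.32472757  0.09      ] 0.06431877064893049 angle by axis 44.40692870534831 by line 42.90032021819081
```

The valve reads about 44°, and the arm is clear of everything. Handing in.

```bash
python3 -c "
from workcell import finish_job
print(finish_job())"
```

```text
the job is handed in; nothing more can be done
None
```

I carried out the whole task and handed the job in at about 48 s of the 210 s allowed. The hand-in gives no verdict, so this rests on my own checks.

- **Valve shut:** I swept the lever until it met the stop at about 16 N. The first sweep missed because the finger tips sit roughly 20 mm above the reported TCP. I repeated it lower, and a picture showed the lever square to the pipe.
- **Lid:** The plug caught on the tin's rim at first and went in after a shift of about 3 mm. I pressed it home with about 20 N, and its height matched the fully seated height to within about 0.5 mm. Later pictures showed it centred on the tin, and it was never knocked aside.
- **Floats:** All four now stand foot-down in the pot and lean over the cork side. In the side view their tips lie where predicted, about 52 mm from the pot's middle towards the cork. I worked that out from the images and did not measure the tilt of each one separately.
- **Valve half open:** I set it last. The final measurements gave 43–44° (target 45 ± 7). One earlier reading of 61° / -8° was wrong because the dark mask had caught something other than the lever, so I measured again with a tighter box.

The blue look-alikes and the other things on the bench were not touched, and the gripper was clear of everything at the end.

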